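# Tighten the lug nuts of a kart wheel in cross order

### The job

Take the T-handled socket wrench from its wooden stand and tighten the wheel's four lug nuts (clockwise) in two passes: first every nut to about halfway, then every nut on to its stop, in each pass going from one nut to the one diagonally opposite before doing the other two. Turn the nuts only with the wrench and seat it gently by feel, never pushing hard, because the nuts stand at different heights. Finally put the wrench back upright on the peg of its stand, let go of it, and leave everything else on the bench where it is.

Things in the scene. Friction and masses are not known exactly. Their poses are not given: they have to be found in the camera images.
- wheel: child's kart wheel fixed flat on the bench: tyre 220 mm across; yellow rim, flat face 52 mm above the bench; steel hub dome 38 mm across, 10 mm above the face. Origin: centre of its underside, z up, yaw within 0.6 rad of the bench's. Four grey lug nuts on its face on a circle of 48 mm radius, at 45, 135, 225, 315 degrees from its x axis. Over 60 N of push by the wrench is too hard
- hub_top (a point): centre of the hub dome's top, 62 mm above the bench. About the nuts: each has a round skirt 36 mm across and on it a hex 22 mm across flats, 7 mm high, upper 3 mm tapered, a corner above the skirt's small pointing tab. They stand on unequal spacers: skirt tops are 4 to 16 mm above the rim's face, each its own, not given; turning does not change it
- place1 (a point): on lug nut 1's axis, 4 mm above the rim's face: the lowest height the top of its skirt may have. Axes as the wheel's. Nuts 1, 2, 3, 4 follow counter-clockwise round the wheel; 1 is opposite 3, 2 opposite 4
- place2 (a point): on lug nut 2's axis, 4 mm above the rim's face: the lowest height the top of its skirt may have. Axes as the wheel's. Nuts 1, 2, 3, 4 follow counter-clockwise round the wheel; 1 is opposite 3, 2 opposite 4
- place3 (a point): on lug nut 3's axis, 4 mm above the rim's face: the lowest height the top of its skirt may have. Axes as the wheel's. Nuts 1, 2, 3, 4 follow counter-clockwise round the wheel; 1 is opposite 3, 2 opposite 4
- place4 (a point): on lug nut 4's axis, 4 mm above the rim's face: the lowest height the top of its skirt may have. Axes as the wheel's. Nuts 1, 2, 3, 4 follow counter-clockwise round the wheel; 1 is opposite 3, 2 opposite 4
- nut1 (a joint): how far lug nut 1 is screwed down, rad: 0 slack (starts 0 to 0.2), 1.3 at its firm stop, halfway 0.65; grows clockwise from above, stays where left; takes 0.1 to 0.15 N m. Its tab points 45 degrees + 0.65 rad - this value, counter-clockwise from the wheel's x: halfway, straight out from the wheel's centre. Two ribs on the rim show the tab's slack and stop directions
- nut2 (a joint): how far lug nut 2 is screwed down, rad: 0 slack (starts 0 to 0.2), 1.3 at its firm stop, halfway 0.65; grows clockwise from above, stays where left; takes 0.1 to 0.15 N m. Its tab points 135 degrees + 0.65 rad - this value, counter-clockwise from the wheel's x: halfway, straight out from the wheel's centre. Two ribs on the rim show the tab's slack and stop directions
- nut3 (a joint): how far lug nut 3 is screwed down, rad: 0 slack (starts 0 to 0.2), 1.3 at its firm stop, halfway 0.65; grows clockwise from above, stays where left; takes 0.1 to 0.15 N m. Its tab points 225 degrees + 0.65 rad - this value, counter-clockwise from the wheel's x: halfway, straight out from the wheel's centre. Two ribs on the rim show the tab's slack and stop directions
- nut4 (a joint): how far lug nut 4 is screwed down, rad: 0 slack (starts 0 to 0.2), 1.3 at its firm stop, halfway 0.65; grows clockwise from above, stays where left; takes 0.1 to 0.15 N m. Its tab points 315 degrees + 0.65 rad - this value, counter-clockwise from the wheel's x: halfway, straight out from the wheel's centre. Two ribs on the rim show the tab's slack and stop directions
- wrench: T-handled socket wrench, about 0.25 kg, upright on its stand at the start. Origin: centre of the socket's lower rim; z up the shaft, x along the bar. Socket 38 mm across outside; hex opening 24 mm across flats, 16 mm deep, a flat (not a corner) of it facing along the bar. Fully on a nut, its rim rests on the skirt, with about 0.2 rad of play either way
- wrench_bar (a point): centre of the wrench's handle bar, 90 mm above the wrench's origin, same axes. Bar: black, 100 mm long (x), 22 mm thick (y), 26 mm high, flat sides to grip at the middle; shaft below it 14 mm thick
- stand_top (a point): centre of the top face of the wrench's wooden stand (block 70 by 70 by 20 mm, fixed; this point is 20 mm above the bench). A steel peg 16 mm thick, 12 mm high, tapered at its tip, rises from it; the socket stands over the peg with its rim on the block. The stand may be on either side of the wheel
- spare_nut: spare lug nut lying loose near the wheel, 36 mm across, 11 mm high; not to be used. Bystander, leave it alone; origin at its underside
- screwdriver: screwdriver lying on the bench. Bystander, leave it alone; origin at its underside
- tape: roll of tape, 90 mm across, 20 mm high, lying flat. Bystander, leave it alone; origin at its underside
- gamepad: game controller, about 160 mm by 80 mm, 34 mm high. Bystander, leave it alone; origin at its underside
- toy_car: toy car 100 mm long, 45 mm high. Bystander, leave it alone; origin at its underside
- mug: white mug, 80 mm across, 90 mm high. Bystander, leave it alone; origin at its underside

How it is judged:
By the outcome, as a careful person would: the job done as asked, in the order asked, and still so for the second after the job is handed in, with the robot touching nothing.
It also fails if it takes over 72 s, if anything falls off the work surface, if the arm or the gripper's body presses on something with over 40 N, if the wrist force passes 120 N, or if a joint passes its speed limit or range.

### The arm

A 7-joint arm with a two-finger parallel gripper is mounted at the origin on the work surface. World frame = base frame: x ahead of the robot, y to its left, z up, the work surface at z = 0. Lengths are in m, angles in rad, forces in N, time in s.
With the tool pointing down it reaches from about 0.4 to 0.85 m from the base axis. Payload 10.4 kg.
Tool frame: the origin (TCP) lies at the very end of the fingers, on their centre line; the grasp point (between the pads) lies 19 mm behind it; z points along the fingers, y is the direction in which the jaws open and shut (so a half turn about z gives the same grasp; the last joint's range is limited). The gripper opens to 85 mm and grips with 20 to 120 N. Pads are 22 mm wide; open, the fingers measure 114 mm over their backs; the gripper's body (76 mm by 85 mm) begins 54 mm behind the grasp point. The pads swing forward as they close: fully open they stand 13 mm farther back than shut.
Start: joints at [-1.22, 0.332, -0.065, 1.46, 0.022, 1.35, -0.088], TCP at [0.228, 0.582, 0.201] pointing down, gripper open.
Joint ranges: [-2.6, 2.6], [-0.5, 2.12], [-1.47, 1.34], [0.16, 2.42], [-1.27, 4.41], [0.06, 2.06], [-2.6, 2.6]. Speed limits (rad/s): [2.22, 2.22, 2.79, 2.79, 3.14, 3.14, 3.14].

### API

Orientations are given as a unit quaternion [w, x, y, z].
In Python, from cell import robot gives the robot as it stands.
- The arm moves only by the tool drive_tool, never from a script. Its argument "targets" is a list of rows, each a list of 5 numbers: the shift along the tool's x, y, z in cm, then the turn about the tool's z in degrees, then the opening, from 0 (shut) to 1 (fully open). In form: [[dx, dy, dz, roll, claw], ...]. A call has 1 to 12 rows; each row is the pose to reach, as a shift and turn from the pose commanded when the call began, along the tool's axes at that moment; what a row does not reach only later rows make up. A row lasts 1/8 s, in which the tool goes at most 62.5 mm and 10.7 degrees, less where a joint would pass 70% of its speed; a pose out of reach is approached as far as the arm can. A call with a gripper value outside its range is refused whole. The fingers move at their own pace and stop on an object; "newtons" is the grip in N (left out, the last holds). Time passes only in rows, so rows that repeat a pose let the fingers close. It gives the time, the measured TCP pose, the force and the opening at its end, in the units of the state.
- robot.observe(): the state, without advancing time (a new reading comes with each control period).
- robot.snapshot(name): name is "side" or "top" or "wrist"; returns (picture, depth): 384x512x3 uint8, red, green, blue; 384x512 float32, m along the optical axis (not along the pixel's ray), 0 where there is no reading.
- robot.camera_model(name): a dict with "mtx" (3x3 intrinsics, pixels), "extrinsics" (4x4, takes a point from world to camera coordinates). Camera axes: x right, y down, z forward; pixel columns grow to the right and rows downward; lengths in m; the calibration is good to about 2 mm. A picture is of the moment at which its call begins: read the wrist's pose just before it. camera_model takes no time and is no camera call; for the wrist camera it gives the pose at the moment of the call.
- robot.hand_in(): hands the job in, once; it reports no verdict.
The state is a dict: "time": time; "joint_positions": joint angles; "dq": joint speeds; "tau": joint torques, N m; "tool_pos": TCP position; "eef_rot": TCP orientation; "ft_force": force on the tool from outside, world axes, zero at the start; "wrist_torque": the same for the moment, N m; "width": finger opening in m.
Only numpy, scipy, OpenCV 4.12 (cv2) and the standard library are available. Lean on these libraries where they do the work, as an engineer would, in place of code of your own. Each camera call takes 0.05 s, during which the arm holds its last target. There are 200 camera calls.

## Working session

There is one attempt and no reset: what is moved stays moved. The work goes in short steps, Python scripts to look and compute and a tool call to move; the robot and the scene stay as the last step left them, time stands still between calls to the robot, and variables do not carry over. Pictures are saved under pics/ and viewed, about 8 in all and at most 12, crops included, and the job is handed in when it is done.

Besides the shell and the picture viewer there is one more tool, called after "Emit:" in YAML: its name, and indented under it one key for each argument. drive_tool: Moves the arm, as the interface text tells. Its arguments: {"type":"object","properties":{"targets":{"type":"array"},"newtons":{"type":"number"}},"required":["targets"]}

```bash
mkdir -p pics; ls; python3 - <<'E'
from cell import robot
import cv2,numpy as np
s=robot.observe();print({k:np.round(v,3).tolist() for k,v in s.items()})
for n in("top","side"):
    p,d=robot.snapshot(n);np.savez(f"pics/{n}0.npz",p=p,d=d,**robot.camera_model(n))
    cv2.imwrite(f"pics/{n}0.png",p[...,::-1]);m=robot.camera_model(n);print(np.round(m["mtx"],1).tolist(),np.round(m["extrinsics"],3).tolist())
a=cv2.imread("pics/top0.png");cv2.imwrite("pics/top0b.png",cv2.resize(a,(800,600)))
E
```

```text
pics
{'time': 0.0, 'joint_positions': [-1.22, 0.333, -0.065, 1.461, 0.022, 1.35, -0.089], 'dq': [-0.001, 0.0, -0.0, 0.0, -0.002, -0.001, -0.0], 'tau': [0.0, -62.545, 0.049, -39.161, 0.016, 0.01, 0.0], 'tool_pos': [0.228, 0.581, 0.2], 'eef_rot': [-0.0, 0.186, 0.983, -0.001], 'ft_force': [-0.517, 0.065, 0.57], 'wrist_torque': [-0.002, 0.051, -0.056], 'width': 0.086}
[[413.4, 0.0, 255.0], [0.0, 413.4, 191.4], [0.0, 0.0, 1.0]] [[0.023, -1.0, 0.004, -0.017], [-0.996, -0.024, -0.09, 0.591], [0.09, -0.002, -0.996, 0.996], [0.0, 0.0, 0.0, 1.0]]
[[400.5, 0.0, 253.7], [0.0, 400.5, 194.6], [0.0, 0.0, 1.0]] [[-0.972, -0.237, 0.007, 0.566], [-0.181, 0.724, -0.665, 0.17], [0.152, -0.648, -0.747, 0.957], [0.0, 0.0, 0.0, 1.0]]
```

View pics/top0b.png

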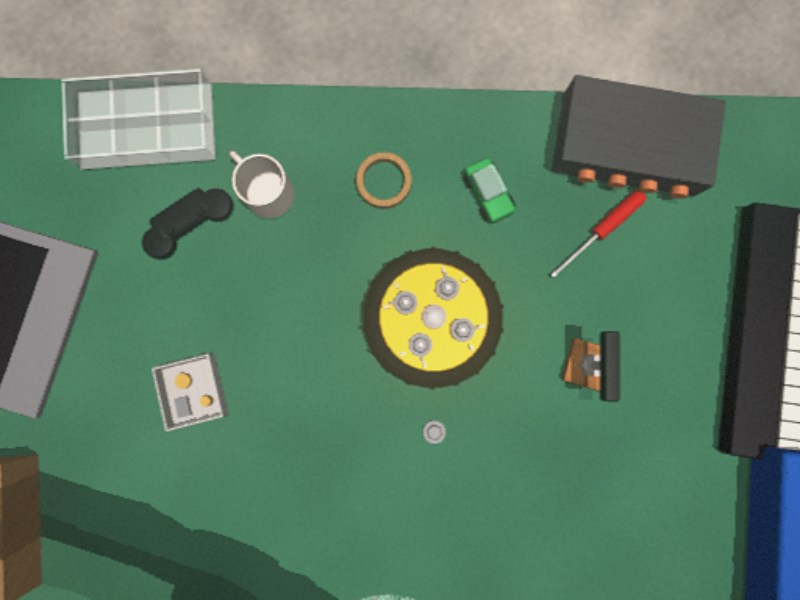

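```bash
cat > h.py <<'E'
import numpy as np,cv2
def cloud(d,K,T):
    v,u=np.mgrid[:d.shape[0],:d.shape[1]]
    c=np.stack([(u-K[0,2])/K[0,0]*d,(v-K[1,2])/K[1,1]*d,d],-1)
    return (c-T[:3,3])@T[:3,:3]
def ray(uv,K,T,z):
    r=np.linalg.inv(K)@np.array([uv[0],uv[1],1.]);R=T[:3,:3];o=-R.T@T[:3,3];w=R.T@r
    return o+w*(z-o[2])/w[2]
def load(n):
    f=np.load(f"pics/{n}.npz");return f["p"],f["d"],f["mtx"],f["extrinsics"]
E
python3 - <<'E'
from h import *
p,d,K,T=load("top0");X=cloud(d,K,T)
hsv=cv2.cvtColor(p,cv2.COLOR_RGB2HSV)
y=cv2.inRange(hsv,(22,120,100),(35,255,255));y[:, :230]=0;y[:,330:]=0
cs,_=cv2.findContours(y,0,1);c=max(cs,key=cv2.contourArea);(cx,cy),r=cv2.minEnclosingCircle(c);e=cv2.fitEllipse(cv2.convexHull(c))
print("rim",e,ray(e[0],K,T,.052),"face z",np.median(X[y>0][:,2]))
fill=np.zeros_like(y);cv2.drawContours(fill,[c],-1,255,-1)
hole=cv2.morphologyEx(cv2.bitwise_and(fill,cv2.bitwise_not(y)),cv2.MORPH_OPEN,np.ones((5,5)))
C=ray(e[0],K,T,.052)
n,l,st,ce=cv2.connectedComponentsWithStats(hole)
for i in range(1,n):
    if st[i,4]<60: continue
    w=X[l==i];z=np.percentile(w[:,2],[10,50,90]);q=ray(ce[i],K,T,.066)-C
    print(ce[i].round(1),st[i,4],z.round(4),q.round(4),np.hypot(*q[:2]).round(4),np.degrees(np.arctan2(q[1],q[0])).round(1))
for lo,hi in((.1,.14),(.015,.026)):
    m=((X[...,2]>lo)&(X[...,2]<hi)).astype(np.uint8);m[:,:340]=0;m[:,420:]=0;m[:200]=0;m[270:]=0
    pts=X[m>0];print(len(pts),pts.min(0),pts.max(0));rr=cv2.minAreaRect((pts[:,:2]*1000).astype(np.float32));print(rr,np.median(pts[:,2]))
p,d,K,T=load("side0");cv2.imwrite("pics/s0b.png",cv2.resize(p[...,::-1],(800,600)))
E
```

```text
rim ((277.13775634765625, 202.47654724121094), (69.68611907958984, 70.39922332763672), 106.66275787353516) [ 0.56304111 -0.05733942  0.052     ] face z 0.05223902173671874
[285.8 184. ] 184 [0.0597 0.0639 0.0704] [ 0.0436 -0.0191  0.014 ] 0.0476 -23.7
[259.1 193.1] 184 [0.0619 0.0656 0.0726] [0.0204 0.044  0.014 ] 0.0485 65.1
[277.4 202.1] 199 [0.0572 0.0609 0.0633] [0.0001 0.0003 0.014 ] 0.0003 78.9
[295.4 210.7] 195 [0.0631 0.0671 0.0738] [-0.0194 -0.0429  0.014 ] 0.0471 -114.3
[268.5 220.5] 173 [0.0554 0.0591 0.0657] [-0.044   0.0203  0.014 ] 0.0485 155.2
542 [ 0.44450871 -0.3183495   0.10063424] [ 0.54345799 -0.29573319  0.12727537]
((493.9244079589844, -306.9869079589844), (22.072490692138672, 98.9610595703125), 89.4839859008789) 0.12221086200910852
438 [ 0.45635402 -0.32313554  0.01506678] [ 0.53445305 -0.265184    0.02569766]
((495.7903747558594, -301.298828125), (57.005470275878906, 70.08837127685547), 75.41954040527344) 0.020091595428728688
```

View pics/s0b.png

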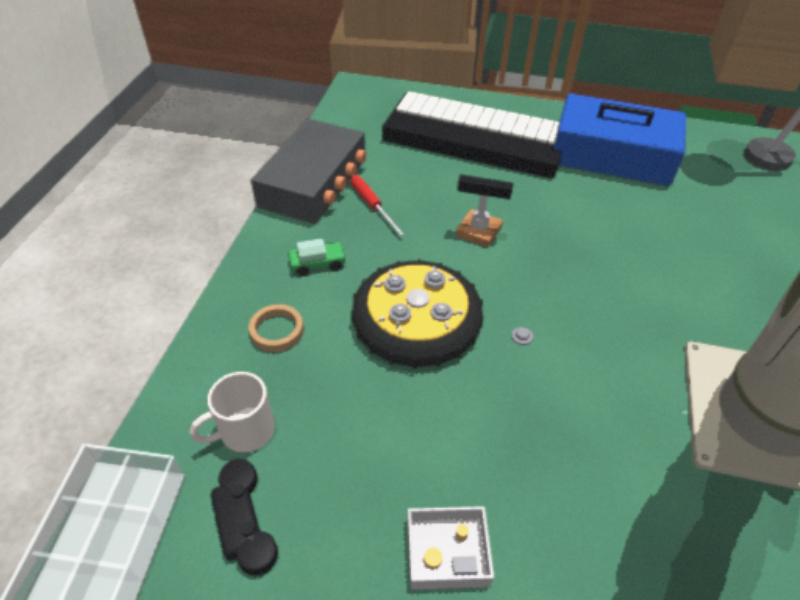

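The top view gives the wheel at (0.563, -0.057) with yaw about 20.5°, and the wrench bar at (0.494, -0.307) lying along x. Next I go above the wheel for a close look with the wrist camera.

```bash
cat >> h.py <<'E'
def plan(*tg):
    """tg: (x,y,z,psi_deg) world; prints rows relative to present measured pose"""
    from cell import robot
    from scipy.spatial.transform import Rotation as R
    s=robot.observe();q=s["eef_rot"];M=R.from_quat([q[1],q[2],q[3],q[0]]).as_matrix()
    psi=np.degrees(np.arctan2(M[1,0],M[0,0]))
    print("t",round(s["time"],2),"tcp",np.round(s["tool_pos"],4),"psi",round(psi,2),"tilt",np.round(M[:2,2],4),"F",np.round(s["ft_force"],1),"M",np.round(s["wrist_torque"],2),"w",round(s["width"],4),"j",np.round(s["joint_positions"],2))
    for t in tg:
        d=M.T@(np.array(t[:3])-s["tool_pos"])*100
        print(np.round(d,2),"roll",round(-((t[3]-psi+180)%360-180),1))
E
python3 -c "
from h import *
plan((.45,.2,.25,180),(.5,-.06,.29,180))"
```

```text
t 0.1 tcp [0.2281 0.5815 0.1999] psi 158.58 tilt [-0.0004 -0.0012] F [-1.1  0.1  0.2] M [-0.03  0.05 -0.02] w 0.0855 j [-1.22  0.33 -0.06  1.46  0.02  1.35 -0.09]
[-34.59 -27.42  -4.97] roll -21.4
[-48.74 -49.8   -8.95] roll -21.4
```

Emit:
drive_tool:
  targets:
    - [-17, -14, -2.5, -10, 1]
    - [-34.6, -27.4, -5, -21.4, 1]
    - [-34.6, -27.4, -5, -21.4, 1]
    - [-34.6, -27.4, -5, -21.4, 1]
    - [-34.6, -27.4, -5, -21.4, 1]
    - [-34.6, -27.4, -5, -21.4, 1]
    - [-48.7, -49.8, -9, -21.4, 1]
    - [-48.7, -49.8, -9, -21.4, 1]
    - [-48.7, -49.8, -9, -21.4, 1]
    - [-48.7, -49.8, -9, -21.4, 1]
    - [-48.7, -49.8, -9, -21.4, 1]
    - [-48.7, -49.8, -9, -21.4, 1]

```text
time: 1.6
tool_pos: [0.4998, -0.0638, 0.291]
eef_rot: [0.0, 0.003, 1.0, -0.0]
ft_force: [0.5, 0.8, 0.8]
width: 0.0859
```

```bash
python3 - <<'E'
from cell import robot
from h import *
plan((.494,-.307,.2,180),(.494,-.307,.091,180))
m=robot.camera_model("wrist")
p,d=robot.snapshot("wrist");np.savez("pics/w1.npz",p=p,d=d,**m);cv2.imwrite("pics/w1.png",cv2.resize(p[...,::-1],(800,600)))
E
```

```text
t 1.6 tcp [ 0.4998 -0.0638  0.291 ] psi 179.68 tilt [ 0.0006 -0.0006] F [0.5 0.8 0.8] M [ 0.04 -0.04  0.04] w 0.0859 j [-0.46  0.01  0.51  1.65 -0.    1.48  1.61]
[  0.45 -24.31   9.12] roll -0.3
[  0.46 -24.31  20.02] roll -0.3
```

View pics/w1.png

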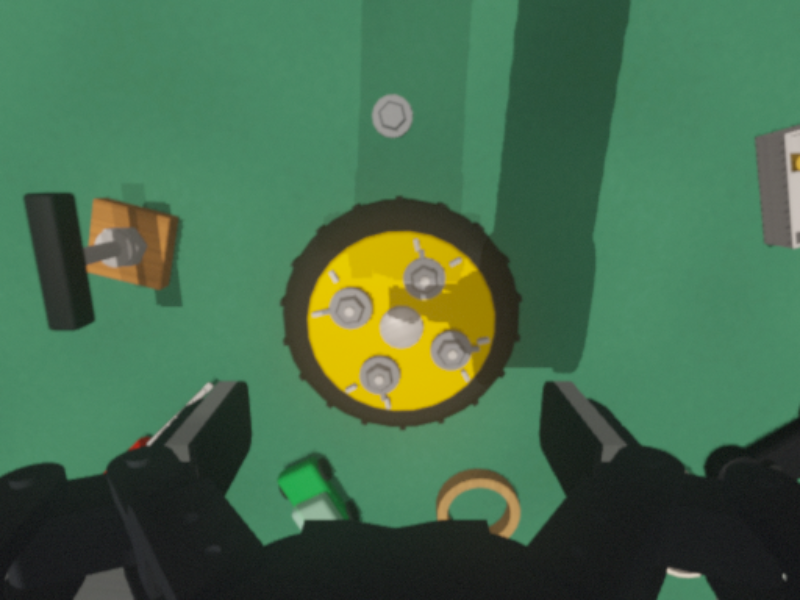

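```bash
cat > nuts.py <<'E'
from h import *
def nuts(name,C0=(.563,-.0573),yaw=20.6,hs=(.0656,.0588,.0669,.0636)):
    p,d,K,T=load(name);X=cloud(d,K,T);hsv=cv2.cvtColor(p,cv2.COLOR_RGB2HSV)
    y=cv2.inRange(hsv,(18,130,60),(38,255,255))
    cs,_=cv2.findContours(y,0,1);c=max(cs,key=cv2.contourArea);e=cv2.fitEllipse(cv2.convexHull(c));C=ray(e[0],K,T,.052)
    print("rim",C.round(4),np.round(e[1],1))
    fill=np.zeros_like(y);cv2.drawContours(fill,[cv2.convexHull(c)],-1,255,-1);grey=cv2.bitwise_and(fill,cv2.bitwise_not(y))
    out=[]
    for i in range(4):
        a=np.radians(45+90*i+yaw);g=np.array([C[0]+.048*np.cos(a),C[1]+.048*np.sin(a)])
        r=np.hypot(X[...,0]-g[0],X[...,1]-g[1])
        hz=np.percentile(X[r<.008][:,2],80);sk=np.median(X[(r>.0135)&(r<.0165)][:,2])
        # skirt centre: opened grey mask region near, ray to skirt height
        m=cv2.morphologyEx(grey,cv2.MORPH_OPEN,cv2.getStructuringElement(2,(9,9)));n,l,st,ce=cv2.connectedComponentsWithStats(m)
        q=[ray(ce[j],K,T,hs[i]) for j in range(1,n)];j=int(np.argmin([np.hypot(*(v[:2]-g)) for v in q]))
        pos=q[j];rel=pos[:2]-C[:2]
        # tab: grey pixels 20-23 mm from centre, connected direction
        rr=X[...,:2]-pos[:2];R=np.hypot(rr[...,0],rr[...,1]);A=np.degrees(np.arctan2(rr[...,1],rr[...,0]))-np.degrees(a)
        A=(A+180)%360-180;zz=X[...,2]-.052
        sel=(grey>0)&(R>.0195)&(R<.0225);h=np.histogram(A[sel],bins=np.arange(-66,67,6))[0]
        print("nut",i+1,pos.round(4),"r %.4f ang %.1f"%(np.hypot(*rel),np.degrees(np.arctan2(rel[1],rel[0]))-45-90*i),"hextop %.4f skirt %.4f"%(hz,sk),"area",st[j+1,4],"tab hist",h)
        out.append(pos)
    m=np.mean(out,0);print("mean of nuts",m.round(4))
E
python3 - <<'E'
from nuts import *
nuts("w1")
p=cv2.imread("pics/w1.png");raw=load("w1")[0][...,::-1]
cv2.imwrite("pics/w1c.png",cv2.resize(raw[125:275,180:335],None,fx=5,fy=4,interpolation=cv2.INTER_CUBIC)[:600,:800])
E
```

```text
rim [ 0.5576 -0.0586  0.052 ] [116.6 121.7]
nut 1 [ 0.5811 -0.0151  0.0656] r 0.0494 ang 16.6 hextop 0.0728 skirt 0.0630 area 521 tab hist [0 0 0 0 0 0 0 0 0 0 0 0 0 0 2 3 1 0 0 0 0 0]
nut 2 [ 0.5179 -0.0389  0.0588] r 0.0444 ang 18.6 hextop 0.0665 skirt 0.0572 area 561 tab hist [0 0 0 0 0 0 0 0 0 0 0 0 0 0 0 5 4 0 0 0 0 0]
nut 3 [ 0.5417 -0.1021  0.0669] r 0.0463 ang -335.1 hextop 0.0745 skirt 0.0650 area 580 tab hist [0 0 0 0 0 0 0 0 0 0 0 0 0 0 0 1 3 2 0 2 2 1]
nut 4 [ 0.6048 -0.0781  0.0636] r 0.0510 ang -337.5 hextop 0.0708 skirt 0.0613 area 509 tab hist [0 0 0 0 2 0 1 1 0 1 0 0 0 0 0 2 2 1 0 0 0 2]
mean of nuts [ 0.5614 -0.0586  0.0637]
```

View pics/w1c.png

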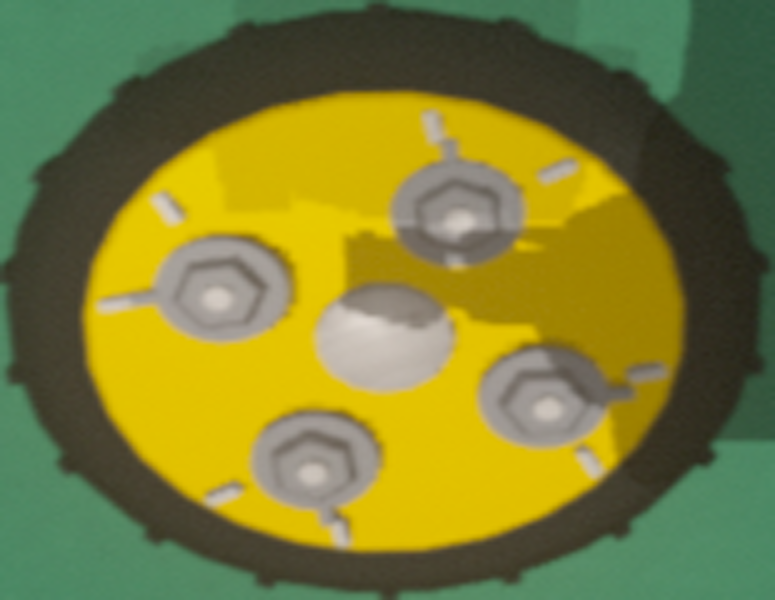

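Emit:
drive_tool:
  targets:
    - [0.4, -6, 3, -0.3, 0.6]
    - [0.4, -12, 6, -0.3, 0.6]
    - [0.4, -18, 7, -0.3, 0.6]
    - [0.4, -24.3, 7, -0.3, 0.6]
    - [0.4, -24.3, 7, -0.3, 0.6]
    - [0.4, -24.3, 7, -0.3, 0.6]

```text
time: 2.4
tool_pos: [0.4956, -0.3023, 0.22]
eef_rot: [-0.0, -0.002, 1.0, 0.0]
ft_force: [0.5, 0.3, 0.5]
width: 0.0511
```

```bash
python3 - <<'E'
from cell import robot
from h import *
m=robot.camera_model("wrist")
p,d=robot.snapshot("wrist");np.savez("pics/w2.npz",p=p,d=d,**m)
cv2.imwrite("pics/w2.png",p[...,::-1])
X=cloud(d,m["mtx"],m["extrinsics"])
r=(abs(X[...,0]-.494)<.07)&(abs(X[...,1]+.307)<.04)
for lo,hi in((.112,.135),(.012,.028)):
    P=X[r&(X[...,2]>lo)&(X[...,2]<hi)];print(len(P),P.min(0).round(4),P.max(0).round(4),cv2.minAreaRect((P[:,:2]*1000).astype(np.float32)),np.median(P[:,2]))
plan((.494,-.307,.091,180))
E
```

```text
2612 [ 0.443  -0.3213  0.1163] [ 0.5417 -0.299   0.1253] ((492.3686828613281, -309.96514892578125), (21.781354904174805, 98.8525619506836), 89.44273376464844) 0.12303920162254023
1695 [ 0.4503 -0.347   0.013 ] [ 0.534  -0.2678  0.0257] ((492.6640625, -309.8986511230469), (70.04434204101562, 70.00790405273438), 74.72274780273438) 0.02012632779222772
t 2.45 tcp [ 0.496  -0.3012  0.2202] psi -179.65 tilt [-0.0006  0.001 ] F [0.2 0.1 0.8] M [0.02 0.01 0.01] w 0.0517 j [-0.13  0.26  0.73  1.59 -0.18  1.36  2.19]
[ 0.19 -0.59 12.92] roll 0.3
```

The crop shows all four tabs close to their slack ribs, with the nuts at zoom pixels (458,212), (218,288), (313,460) and (543,400). Next I descend to the bar.

Emit:
drive_tool:
  targets:
    - [-0.3, -0.7, 4, 0.3, 0.6]
    - [0.3, -0.7, 7, 0.3, 0.6]
    - [0.3, -0.7, 7, 0.3, 0.6]
    - [0.3, -0.7, 7, 0.3, 0.6]

```text
time: 2.95
tool_pos: [0.4939, -0.3087, 0.152]
eef_rot: [0.001, -0.001, 1.0, 0.0]
ft_force: [-0.1, 0.0, 0.0]
width: 0.0513
```

```bash
python3 - <<'E'
from cell import robot
from h import *
m=robot.camera_model("wrist")
p,d=robot.snapshot("wrist");np.savez("pics/w3.npz",p=p,d=d,**m)
X=cloud(d,m["mtx"],m["extrinsics"])
r=(abs(X[...,0]-.494)<.07)&(abs(X[...,1]+.307)<.04)
for lo,hi in((.112,.135),(.012,.028)):
    P=X[r&(X[...,2]>lo)&(X[...,2]<hi)];print(len(P),cv2.minAreaRect((P[:,:2]*1000).astype(np.float32)),np.median(P[:,2]))
plan((.493,-.3085,.091,180))
E
```

```text
4372 ((492.54510498046875, -309.8001708984375), (21.998144149780273, 99.35379791259766), 89.21089172363281) 0.12305901897072694
2300 ((492.61456298828125, -309.9105224609375), (69.97286224365234, 69.84326934814453), 74.66838836669922) 0.02014609883121371
t 3.0 tcp [ 0.494  -0.3091  0.1522] psi -179.94 tilt [ 0.0023 -0.0003] F [ 0.1 -0.9  0. ] M [-0.05 -0.01 -0.04] w 0.0513 j [-0.1   0.31  0.71  1.68 -0.22  1.23  2.23]
[0.11 0.06 6.12] roll 0.1
```

Emit:
drive_tool:
  targets:
    - [0.1, 0, 3, 0, 0.6]
    - [0.1, 0, 6, 0, 0.6]
    - [0.1, 0, 6, 0, 0.6]
    - [0.1, 0, 6, 0, 0.2]
    - [0.1, 0, 6, 0, 0.0]
    - [0.1, 0, 6, 0, 0.0]
    - [0.1, 0, 6, 0, 0.0]
  newtons: 30

```text
time: 3.88
tool_pos: [0.4942, -0.3102, 0.0939]
eef_rot: [0.003, -0.0, 1.0, -0.001]
ft_force: [-0.3, 3.3, 14.4]
width: -0.0001
```

```bash
python3 - <<'E'
from h import *
plan((.493,-.307,.091,180))
E
```

```text
t 3.88 tcp [ 0.4942 -0.3102  0.0939] psi -179.98 tilt [ 0.0056 -0.0011] F [-0.3  3.3 14.4] M [0.57 0.1  0.02] w -0.0001 j [-0.08  0.37  0.69  1.74 -0.27  1.12  2.27]
[0.12 0.32 0.29] roll 0.0
```

```bash
python3 - <<'E'
from cell import robot
from h import *
p,d=robot.snapshot("wrist");q,_=robot.snapshot("side")
c=cv2.resize(q[80:200,260:360],(400,480),interpolation=cv2.INTER_CUBIC)
cv2.imwrite("pics/w4.png",np.hstack([cv2.resize(p,(400,300)),c[:300],])[...,::-1])
cv2.imwrite("pics/w4.png",np.hstack([cv2.resize(p,(400,480)),c])[...,::-1])
E
```

```text
(no output)
```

View pics/w4.png

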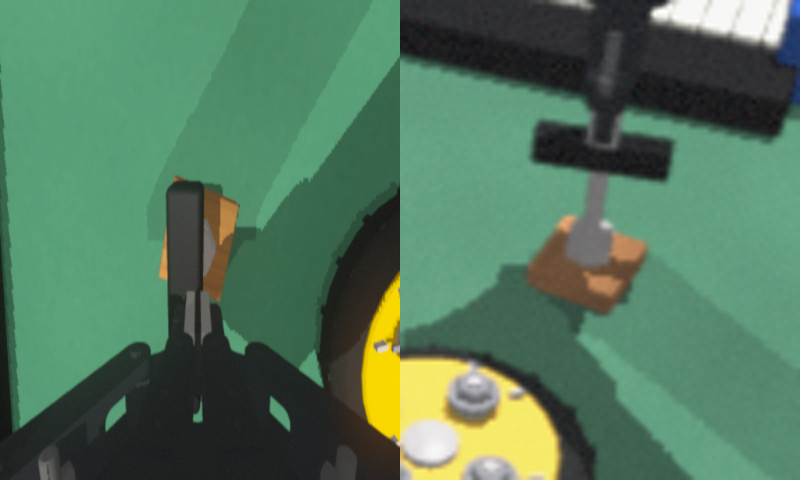

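```bash
python3 - <<'E'
from cell import robot
from h import *
for n in("wrist","top","side"):
    m=robot.camera_model(n);p,d=robot.snapshot(n)
    np.savez(f"pics/{n}5.npz",p=p,d=d,**m)
    X=cloud(d,m["mtx"],m["extrinsics"])
    r=(abs(X[...,0]-.494)<.07)&(abs(X[...,1]+.307)<.06)&(p.max(-1)<90)
    print(n)
    for x0 in np.arange(.44,.55,.01):
        P=X[r&(abs(X[...,0]-x0)<.004)&(X[...,2]>.09)&(X[...,2]<.2)]
        if len(P)>5: print(round(x0,3),len(P),"y",np.percentile(P[:,1],[2,98]).round(4),"z",np.percentile(P[:,2],[2,50,98]).round(4))
T=robot.camera_model("wrist")["extrinsics"];print("wrist cam pos",(-T[:3,:3].T@T[:3,3]).round(4))
E
```

```text
wrist
0.44 15 y [-0.3256 -0.315 ] z [0.1037 0.1086 0.1208]
0.45 829 y [-0.3282 -0.3066] z [0.1105 0.1243 0.126 ]
0.46 779 y [-0.3285 -0.3067] z [0.1125 0.1243 0.1258]
0.47 718 y [-0.3283 -0.3067] z [0.1111 0.1242 0.1257]
0.48 12141 y [-0.3562 -0.2633] z [0.1237 0.1879 0.1997]
0.49 4170 y [-0.3474 -0.2728] z [0.123  0.1813 0.1997]
0.5 2828 y [-0.3473 -0.2728] z [0.1235 0.1826 0.1993]
0.53 8 y [-0.3119 -0.3093] z [0.1234 0.1237 0.1244]
0.54 88 y [-0.3125 -0.3081] z [0.1182 0.1236 0.1249]
top
0.45 46 y [-0.3254 -0.304 ] z [0.1056 0.1233 0.1279]
0.46 47 y [-0.3257 -0.3042] z [0.1123 0.1231 0.1277]
0.47 33 y [-0.3224 -0.3045] z [0.1097 0.1236 0.1272]
0.48 24 y [-0.3127 -0.282 ] z [0.1122 0.1241 0.1963]
0.51 27 y [-0.3127 -0.2745] z [0.1056 0.1248 0.1971]
0.52 45 y [-0.3259 -0.3049] z [0.1091 0.1229 0.1263]
0.53 35 y [-0.326  -0.3056] z [0.1089 0.1234 0.1262]
0.54 48 y [-0.326 -0.305] z [0.1092 0.1222 0.1264]
side
0.45 29 y [-0.3236 -0.3052] z [0.1023 0.12   0.1252]
0.46 31 y [-0.3245 -0.3049] z [0.1013 0.119  0.1256]
0.47 30 y [-0.3212 -0.3044] z [0.1024 0.1194 0.1252]
0.48 49 y [-0.3231 -0.2735] z [0.1008 0.1244 0.1981]
0.49 57 y [-0.3114 -0.2604] z [0.1019 0.141  0.1956]
0.5 48 y [-0.3085 -0.2615] z [0.1016 0.1373 0.1952]
0.51 36 y [-0.3216 -0.2861] z [0.1017 0.1213 0.1981]
0.52 32 y [-0.3265 -0.3057] z [0.1002 0.1183 0.1245]
0.53 29 y [-0.3238 -0.304 ] z [0.1007 0.1178 0.1252]
0.54 24 y [-0.3247 -0.3057] z [0.1011 0.117  0.1254]
wrist cam pos [ 0.4274 -0.31    0.2671]
```

```bash
python3 - <<'E'
from h import *
for n in("wrist5","side5","w1"):
    p,d,K,T=load(n)
    for P in((.4942,-.3102,.094),(.4942,-.3102,.1235),(.4942,-.3102,.135)):
        c=K@(T[:3,:3]@np.array(P)+T[:3,3]);print(n,P,(c[:2]/c[2]).round(1))
p,d,K,T=load("side5")
X=cloud(d,K,T)
for v in range(90,125,2):
    u=int(np.argmax(p[v,300:325].sum(-1)))+300
    print(v,u,X[v,u].round(3),p[v,u], end=' | ')
print()
p,d,K,T=load("wrist5");X=cloud(d,K,T)
for v in range(180,300,8): print(v,[ (X[v,u].round(3).tolist(),p[v,u].tolist()) for u in(240,252,262)])
a=np.hstack([cv2.resize(load("wrist5")[0][170:290,180:320],(466,400)),cv2.resize(load("side5")[0][80:160,270:336],(330,400))])
cv2.imwrite("pics/w5.png",a[...,::-1])
E
```

```text
wrist5 (0.4942, -0.3102, 0.094) [252.3 227.3]
wrist5 (0.4942, -0.3102, 0.1235) [252.2 248.4]
wrist5 (0.4942, -0.3102, 0.135) [252.2 258.9]
side5 (0.4942, -0.3102, 0.094) [308.9 123.5]
side5 (0.4942, -0.3102, 0.1235) [310.  115.2]
side5 (0.4942, -0.3102, 0.135) [310.5 111.9]
w1 (0.4942, -0.3102, 0.094) [ 48.3 165.7]
w1 (0.4942, -0.3102, 0.1235) [ 31.4 170. ]
w1 (0.4942, -0.3102, 0.135) [ 24.1 171.9]
90 313 [ 0.493 -0.272  0.232] [72 73 76] | 92 313 [ 0.492 -0.266  0.23 ] [72 75 75] | 94 312 [ 0.494 -0.265  0.224] [72 75 76] | 96 311 [ 0.495 -0.26   0.221] [68 71 74] | 98 311 [ 0.494 -0.257  0.217] [67 69 71] | 100 311 [ 0.493 -0.249  0.217] [84 87 88] | 102 311 [ 0.493 -0.25   0.21 ] [62 65 66] | 104 300 [ 0.547 -0.53   0.   ] [ 75 119  98] | 106 303 [ 0.535 -0.518  0.003] [100 159 129] | 108 303 [ 0.534 -0.511 -0.   ] [103 163 133] | 110 319 [ 0.479 -0.515 -0.002] [ 99 162 130] | 112 324 [ 0.461 -0.508 -0.002] [100 162 130] | 114 313 [ 0.486 -0.304  0.134] [89 91 93] | 116 313 [ 0.485 -0.302  0.128] [92 94 95] | 118 312 [ 0.488 -0.312  0.114] [42 42 43] | 120 301 [ 0.518 -0.311  0.10
[... 1298 characters left out ...]
([0.483, -0.31, 0.15], [36, 39, 36]), ([0.483, -0.306, 0.15], [102, 103, 97])]
260 [([0.483, -0.315, 0.158], [102, 103, 98]), ([0.483, -0.31, 0.158], [37, 38, 36]), ([0.483, -0.306, 0.158], [99, 100, 95])]
268 [([0.482, -0.315, 0.166], [37, 41, 39]), ([0.484, -0.31, 0.162], [37, 36, 36]), ([0.482, -0.307, 0.167], [68, 71, 68])]
276 [([0.482, -0.314, 0.172], [34, 38, 37]), ([0.488, -0.31, 0.162], [38, 40, 37]), ([0.482, -0.307, 0.173], [35, 38, 38])]
284 [([0.482, -0.314, 0.177], [33, 35, 34]), ([0.491, -0.31, 0.163], [36, 37, 36]), ([0.482, -0.307, 0.177], [33, 37, 35])]
292 [([0.482, -0.314, 0.182], [31, 37, 36]), ([0.494, -0.31, 0.163], [32, 33, 32]), ([0.483, -0.307, 0.18], [27, 32, 31])]
```

View pics/w5.png

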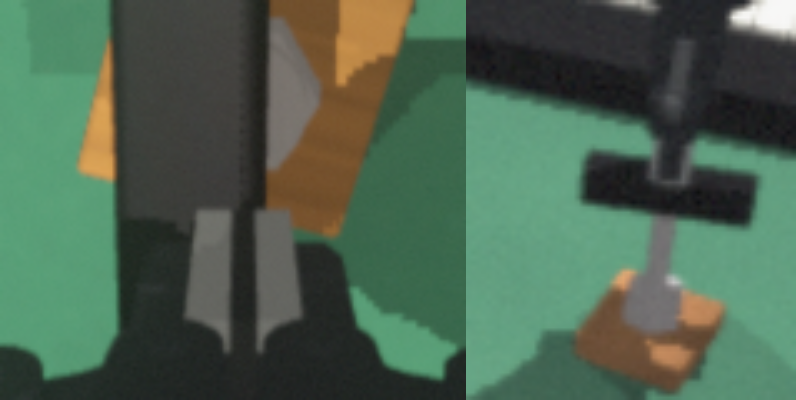

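```bash
python3 - <<'E'
from h import *
for n,z in(("w1",.291),("w2",.2202),("w3",.1522),("wrist5",.0939)):
    p,d,K,T=load(n);X=cloud(d,K,T);t=-T[:3,:3].T@T[:3,3]
    m=(d>0.01)&(d<.19)&(X[...,0]>t[0]+.03)
    P=X[m];print(n,len(P),"lowest finger pts rel TCP z:",(np.percentile(P[:,2],[.1,1,5])-z).round(4),"cam z rel",(t[2]-z).round(4))
    for zz in (.0,.01,.02,.03,.04,.05,.06):
        Q=P[abs(P[:,2]-z-zz)<.003]
        if len(Q): print("  z",zz,len(Q),"y",Q[:,1].min().round(4),Q[:,1].max().round(4),"x",Q[:,0].min().round(4))
E
```

```text
w1 39992 lowest finger pts rel TCP z: [0.0451 0.05   0.0624] cam z rel 0.1736
  z 0.05 566 y -0.1196 -0.008 x 0.4882
  z 0.06 844 y -0.12 -0.0074 x 0.488
w2 42082 lowest finger pts rel TCP z: [0.036  0.0429 0.0603] cam z rel 0.1735
  z 0.04 356 y -0.3398 -0.2651 x 0.4841
  z 0.05 556 y -0.3416 -0.2628 x 0.4836
  z 0.06 690 y -0.3418 -0.263 x 0.4841
w3 42054 lowest finger pts rel TCP z: [0.0361 0.0429 0.0602] cam z rel 0.1733
  z 0.04 356 y -0.3464 -0.2708 x 0.4824
  z 0.05 563 y -0.348 -0.2694 x 0.4823
  z 0.06 697 y -0.3481 -0.2694 x 0.482
wrist5 46498 lowest finger pts rel TCP z: [0.0154 0.0289 0.0307] cam z rel 0.1732
  z 0.01 33 y -0.3065 -0.3059 x 0.4578
  z 0.02 49 y -0.3073 -0.3067 x 0.4576
  z 0.03 2914 y -0.3296 -0.3074 x 0.4574
  z 0.04 266 y -0.3236 -0.2965 x 0.4825
  z 0.05 367 y -0.3237 -0.2965 x 0.4824
  z 0.06 352 y -0.3236 -0.2964 x 0.4823
```

The tips are resting on top of the bar. The cameras show the real fingertips about 31 mm above the reported TCP point, so I allow for that. I lift off, open, and check the wrench.

Emit:
drive_tool:
  targets:
    - [0, 0, -2, 0, 0]
    - [0, 0, -5.5, 0, 0.6]
    - [0, 0, -5.5, 0, 0.6]
    - [0, 0, -5.5, 0, 0.6]

```text
time: 4.62
tool_pos: [0.4918, -0.3096, 0.1461]
eef_rot: [0.0, 0.0, 1.0, 0.0]
ft_force: [-0.5, -0.0, -0.5]
width: 0.0511
```

```bash
python3 - <<'E'
from cell import robot
from h import *
m=robot.camera_model("wrist")
p,d=robot.snapshot("wrist")
X=cloud(d,m["mtx"],m["extrinsics"])
r=(abs(X[...,0]-.494)<.07)&(abs(X[...,1]+.307)<.04)
for lo,hi in((.112,.135),(.012,.028)):
    P=X[r&(X[...,2]>lo)&(X[...,2]<hi)];print(len(P),cv2.minAreaRect((P[:,:2]*1000).astype(np.float32)),np.median(P[:,2]))
plan((.493,-.3085,.065,180))
E
```

```text
4537 ((495.3338928222656, -308.2919006347656), (22.085996627807617, 99.67375946044922), 89.64057159423828) 0.12355664159640861
2325 ((492.8392639160156, -310.0234375), (70.0060043334961, 70.29283905029297), 74.7076416015625) 0.020153190475073426
t 4.67 tcp [ 0.4915 -0.3094  0.1455] psi 179.99 tilt [-0.0003  0.0003] F [-0.2 -0.9  0. ] M [ 0.03  0.02 -0.  ] w 0.0513 j [-0.1   0.32  0.71  1.69 -0.22  1.22  2.23]
[-0.15  0.09  8.05] roll -0.0
```

Emit:
drive_tool:
  targets:
    - [-0.45, 0.1, 4, 0, 0.6]
    - [-0.45, 0.1, 8, 0, 0.6]
    - [-0.45, 0.1, 8.1, 0, 0.6]
    - [-0.45, 0.1, 8.1, 0, 0.6]
    - [-0.45, 0.1, 8.1, 0, 0.2]
    - [-0.45, 0.1, 8.1, 0, 0]
    - [-0.45, 0.1, 8.1, 0, 0]
    - [-0.45, 0.1, 8.1, 0, 0]
  newtons: 60

```text
time: 5.68
tool_pos: [0.4973, -0.3091, 0.0661]
eef_rot: [0.001, 0.0, 1.0, -0.0]
ft_force: [-0.5, 1.1, 6.4]
width: 0.0209
```

```bash
python3 - <<'E'
from h import *
plan((.493,-.3085,.065,180))
E
```

```text
t 5.67 tcp [ 0.4973 -0.3091  0.0661] psi 179.99 tilt [ 0.0026 -0.0008] F [-0.5  1.1  6.4] M [ 0.06  0.04 -0.04] w 0.0209 j [-0.07  0.42  0.68  1.76 -0.29  1.07  2.28]
[0.43 0.06 0.1 ] roll -0.0
```

```bash
python3 - <<'E'
from h import *
plan((.497,-.309,.17,180),(.5417,-.1021,.17,187))
E
```

```text
t 5.67 tcp [ 0.4973 -0.3091  0.0661] psi 179.99 tilt [ 0.0026 -0.0008] F [-0.5  1.1  6.4] M [ 0.06  0.04 -0.04] w 0.0209 j [-0.07  0.42  0.68  1.76 -0.29  1.07  2.28]
[ -0.     0.   -10.39] roll -0.0
[ -4.47  20.69 -10.4 ] roll -7.0
```

Emit:
drive_tool:
  targets:
    - [0, 0, -1, 0, 0]
    - [0, 0, -2.5, 0, 0]
    - [0, 0, -6, 0, 0]
    - [0, 0, -10.4, 0, 0]
    - [-1.5, 5, -10.4, -3, 0]
    - [-2.5, 10, -10.4, -7, 0]
    - [-4, 15, -10.4, -7, 0]
    - [-4.5, 20.7, -10.4, -7, 0]
    - [-4.5, 20.7, -10.4, -7, 0]
    - [-4.5, 20.7, -10.4, -7, 0]
    - [-4.5, 20.7, -10.4, -7, 0]
  newtons: 80

```text
time: 7.05
tool_pos: [0.541, -0.1033, 0.169]
eef_rot: [0.0, -0.06, 0.998, -0.0]
ft_force: [-0.7, -0.6, -3.7]
width: 0.0207
```

```bash
python3 - <<'E'
from cell import robot
from nuts import *
plan((.5417,-.1021,.13,188.6))
m=robot.camera_model("wrist")
p,d=robot.snapshot("wrist");np.savez("pics/w6.npz",p=p,d=d,**m);cv2.imwrite("pics/w6.png",cv2.resize(p[...,::-1],(800,600)))
X=cloud(d,m["mtx"],m["extrinsics"])
s=robot.observe();c=s["tool_pos"]
P=X[(X[...,2]>c[2]+.046)&(X[...,2]<c[2]+.066)&(np.hypot(X[...,0]-c[0],X[...,1]-c[1])<.065)&(p.max(-1)<90)]
print(len(P),cv2.minAreaRect((P[:,:2]*1000).astype(np.float32)),np.median(P[:,2])-c[2])
nuts("w6")
E
```

```text
t 7.05 tcp [ 0.541  -0.1033  0.169 ] psi -173.16 tilt [ 0.0003 -0.0003] F [-0.7 -0.6 -3.7] M [-0.03  0.03 -0.01] w 0.0207 j [-0.42  0.2   0.6   1.73 -0.12  1.24  1.9 ]
[-0.08  0.11  3.9 ] roll -1.8
10197 ((528.3533325195312, -103.08181762695312), (45.496559143066406, 85.18480682373047), 81.3246078491211) 0.05715654963082445
rim [ 0.546  -0.0461  0.052 ] [134.4 163.5]
nut 1 [ 0.5807 -0.0152  0.0656] r 0.0464 ang -3.4 hextop 0.0639 skirt 0.0533 area 1073 tab hist [0 0 0 0 0 0 0 0 0 0 0 0 0 0 4 6 3 0 0 0 0 0]
nut 2 [ 0.5178 -0.0389  0.0588] r 0.0291 ang 30.7 hextop 0.0574 skirt 0.0539 area 1182 tab hist [0 0 0 0 0 0 0 0 0 0 0 0 0 0 1 8 6 0 0 0 0 0]
nut 3 [ 0.5401 -0.0766  0.0669] r 0.0311 ang -325.9 hextop 0.2895 skirt 0.2493 area 2561 tab hist [0 0 0 0 0 0 0 0 0 0 0 0 0 0 0 0 0 0 0 0 0 0]
nut 4 [ 0.5409 -0.0762  0.0636] r 0.0306 ang -414.6 hextop 0.0526 skirt 0.0581 area 2561 tab hist [0 0 0 0 0 0 0 0 0 0 0 0 0 0 0 2 8 7 7 6 7 7]
mean of nuts [ 0.5449 -0.0517  0.0637]
```

View pics/w6.png

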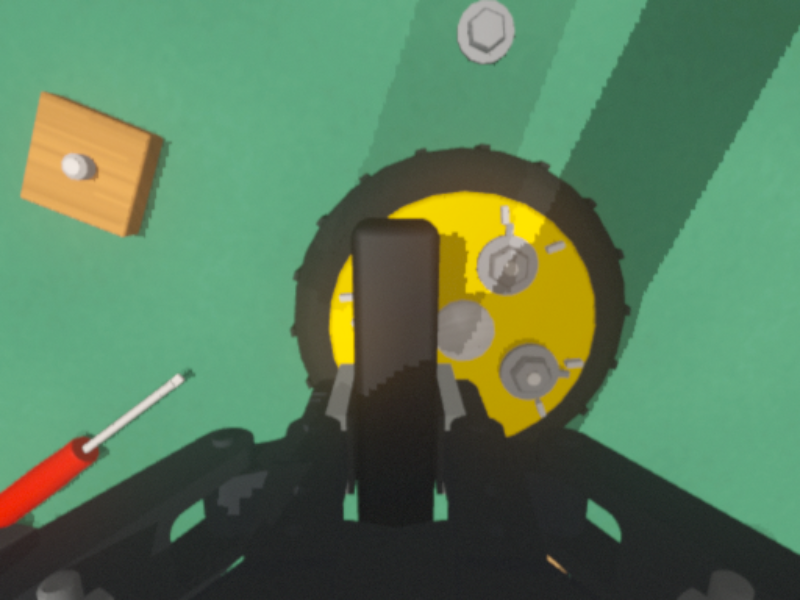

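```bash
python3 - <<'E'
from h import *
p,d,K,T=load("w6");X=cloud(d,K,T);c=np.array([.541,-.1033,.169]);a=np.radians(186.84);ex=np.array([np.cos(a),np.sin(a)]);ey=np.array([np.sin(a),-np.cos(a)])
m=np.zeros(d.shape,bool);m[140:230,220:285]=1;m&=(p.max(-1)<95)&(X[...,2]>c[2]+.05)
u=(X[m][:,:2]-c[:2])@ex;v=(X[m][:,:2]-c[:2])@ey
print("end along tool x mm",np.percentile(u,[99,99.9,100])*1000,"-> centre",np.percentile(u,99.9)*1000-50)
for lo in(20,30,40):
    k=(u*1000>lo)&(u*1000<lo+8);print(lo,np.percentile(v[k],[1,50,99])*1000,(np.percentile(X[m][k][:,2],[5,50])-c[2])*1000)
# peg
r=(np.hypot(X[...,0]-.4928,X[...,1]+.31)<.02);q=r&(X[...,2]>.026)&(X[...,2]<.04)
print("peg",X[q].mean(0),np.percentile(X[q],[2,98],axis=0))
b=X[(abs(X[...,2]-.02)<.004)&(np.hypot(X[...,0]-.493,X[...,1]+.31)<.06)];print(cv2.minAreaRect((b[:,:2]*1000).astype(np.float32)))
E
```

```text
end along tool x mm [54.92908262 65.8271531  65.8271531 ] -> centre 15.827153100252815
20 [-9.8063079   0.27364065 10.80915022] [55.59427551 56.90991   ]
30 [-9.99971698  0.26861782 10.61377138] [55.56611532 56.83045436]
40 [-10.16305492   0.26487642  10.76651536] [55.30542276 56.73829344]
peg [ 0.49263129 -0.30818037  0.03051769] [[ 0.48574477 -0.31637001  0.02643998]
 [ 0.49989437 -0.30207383  0.03309872]]
((492.91937255859375, -309.4697570800781), (71.46575927734375, 70.12555694580078), 74.88878631591797)
```

```bash
cat >> h.py <<'E'
C=np.array([.5614,-.0586]);YAW=20.65;SK=[.0658,.0595,.0675,.0638];OFF=[.002,.0004]
def tcp(n,psi,dz):
    a=np.radians(45+90*(n-1)+YAW);b=np.radians(psi);ex=np.array([np.cos(b),np.sin(b)]);ey=np.array([np.sin(b),-np.cos(b)])
    q=C+.048*np.array([np.cos(a),np.sin(a)])-OFF[0]*ex-OFF[1]*ey
    return (q[0],q[1],SK[n-1]+.0462+dz,psi)
E
python3 - <<'E'
from h import *
plan(tcp(3,187,.012),tcp(3,187,.004),tcp(3,187,-.001))
E
```

```text
t 7.1 tcp [ 0.541  -0.1032  0.1688] psi -173.16 tilt [ 0.0001 -0.0002] F [ 1.2 -0.  -3.8] M [ 0.03 -0.04  0.01] w 0.021 j [-0.42  0.2   0.6   1.73 -0.12  1.24  1.9 ]
[-0.27  0.04  4.31] roll -0.2
[-0.27  0.04  5.11] roll -0.2
[-0.27  0.04  5.61] roll -0.2
```

Emit:
drive_tool:
  targets:
    - [-0.3, 0, 2.5, -0.2, 0]
    - [-0.3, 0, 4.2, -0.2, 0]
    - [-0.3, 0, 4.3, -0.2, 0]
    - [-0.3, 0, 4.6, -0.2, 0]
    - [-0.3, 0, 4.9, -0.2, 0]
    - [-0.3, 0, 5.1, -0.2, 0]
    - [-0.3, 0, 5.1, -0.2, 0]

```text
time: 7.98
tool_pos: [0.5443, -0.1012, 0.1176]
eef_rot: [0.0, -0.063, 0.998, 0.0]
ft_force: [-0.1, -0.2, -2.5]
width: 0.021
```

```bash
python3 - <<'E'
from h import *
plan(tcp(3,187,.004),tcp(3,187,-.001))
E
```

```text
t 7.97 tcp [ 0.5443 -0.1012  0.1176] psi -172.81 tilt [0.0001 0.0001] F [-0.1 -0.2 -2.5] M [ 0.01 -0.05  0.03] w 0.021 j [-0.41  0.26  0.59  1.79 -0.16  1.14  1.93]
[ 0.08 -0.12 -0.01] roll 0.2
[ 0.08 -0.12  0.49] roll 0.2
```

Emit:
drive_tool:
  targets:
    - [0, -0.1, 0.1, 0, 0]
    - [0, -0.1, 0.3, 0, 0]
    - [0, -0.1, 0.5, 0, 0]
    - [0, -0.1, 0.5, 0, 0]

```text
time: 8.48
tool_pos: [0.5448, -0.1019, 0.1125]
eef_rot: [0.0, -0.063, 0.998, 0.0]
ft_force: [3.1, 1.9, -4.3]
width: 0.0209
```

```bash
python3 - <<'E'
from h import *
plan(tcp(3,187,-.001))
E
```

```text
t 8.47 tcp [ 0.5448 -0.1019  0.1125] psi -172.79 tilt [0.0008 0.0003] F [ 3.1  1.9 -4.3] M [ 0.5  -0.91  0.02] w 0.0209 j [-0.4   0.27  0.59  1.79 -0.16  1.13  1.94]
[ 0.12 -0.04 -0.02] roll 0.2
```

```bash
python3 - <<'E'
from h import *
plan(tcp(3,176,-.0015),tcp(3,166,-.0015),tcp(3,156,-.0015),tcp(3,150,-.0015),tcp(3,144.7,-.0015))
E
```

```text
t 8.47 tcp [ 0.5448 -0.1019  0.1125] psi -172.79 tilt [0.0008 0.0003] F [ 3.1  1.9 -4.3] M [ 0.5  -0.91  0.02] w 0.0209 j [-0.4   0.27  0.59  1.79 -0.16  1.13  1.94]
[ 0.13 -0.08  0.03] roll 11.2
[ 0.15 -0.11  0.03] roll 21.2
[ 0.17 -0.14  0.03] roll 31.2
[ 0.18 -0.16  0.03] roll 37.2
[ 0.2  -0.17  0.03] roll 42.5
```

Emit:
drive_tool:
  targets:
    - [0.1, -0.05, 0.15, 0, 0]
    - [0.1, -0.08, 0.15, 5, 0]
    - [0.13, -0.08, 0.15, 11, 0]
    - [0.15, -0.1, 0.15, 16, 0]
    - [0.15, -0.11, 0.15, 21, 0]
    - [0.15, -0.11, 0.15, 21, 0]

```text
time: 9.22
tool_pos: [0.5449, -0.1028, 0.1119]
eef_rot: [0.002, 0.121, 0.993, 0.001]
ft_force: [7.4, 3.5, -2.0]
width: 0.0209
```

```bash
python3 - <<'E'
from h import *
plan(tcp(3,156,-.0015),tcp(3,144.7,-.0015))
E
```

```text
t 9.22 tcp [ 0.5449 -0.1028  0.1119] psi 166.16 tilt [0.004  0.0006] F [ 7.4  3.5 -2. ] M [ 0.99 -2.05  0.03] w 0.0209 j [-0.45  0.27  0.65  1.8  -0.18  1.13  1.59]
[ 0.14 -0.11 -0.03] roll 10.2
[ 0.16 -0.15 -0.03] roll 21.5
```

```bash
sed -i 's/^C=np.array(\[.5614,-.0586\])/C=np.array([.5630,-.0578])/' h.py; python3 - <<'E'
from h import *
plan(tcp(3,166,-.0015),tcp(3,156,-.0015),tcp(3,144.7,-.0015))
E
```

```text
t 9.22 tcp [ 0.5449 -0.1028  0.1119] psi 166.16 tilt [0.004  0.0006] F [ 7.4  3.5 -2. ] M [ 0.99 -2.05  0.03] w 0.0209 j [-0.45  0.27  0.65  1.8  -0.18  1.13  1.59]
[-0.01  0.04 -0.03] roll 0.2
[ 0.    0.   -0.03] roll 10.2
[ 0.02 -0.03 -0.03] roll 21.5
```

Emit:
drive_tool:
  targets:
    - [-0.1, 0.08, 0.03, 0, 0]
    - [-0.1, 0.08, 0.05, 5, 0]
    - [-0.1, 0.06, 0.05, 10, 0]
    - [-0.08, 0.05, 0.05, 15, 0]
    - [-0.07, 0.04, 0.05, 20, 0]
    - [-0.07, 0.04, 0.05, 21, 0]
    - [-0.07, 0.04, 0.05, 21, 0]

```text
time: 10.1
tool_pos: [0.5451, -0.1038, 0.1117]
eef_rot: [0.002, 0.299, 0.954, 0.0]
ft_force: [5.6, -1.2, 6.2]
width: 0.0208
```

```bash
python3 - <<'E'
from h import *
from cell import robot
plan(tcp(3,144.7,-.0015),tcp(3,144.7,.05))
for n in("wrist","side","top"):
    m=robot.camera_model(n);p,d=robot.snapshot(n);np.savez(f"pics/{n}7.npz",p=p,d=d,**m)
p=load("wrist7")[0];q=load("side7")[0];r=load("top7")[0]
cv2.imwrite("pics/v7.png",np.hstack([cv2.resize(p,(400,300)),cv2.resize(q[150:240,210:330],(400,300),interpolation=cv2.INTER_CUBIC)])[...,::-1])
E
```

```text
t 10.1 tcp [ 0.5451 -0.1038  0.1117] psi 145.25 tilt [ 0.0031 -0.0006] F [ 5.6 -1.2  6.2] M [-0.04 -1.35  0.04] w 0.0208 j [-0.49  0.29  0.71  1.8  -0.2   1.13  1.24]
[ 0.09  0.04 -0.05] roll 0.6
[ 0.07  0.05 -5.2 ] roll 0.6
```

View pics/v7.png

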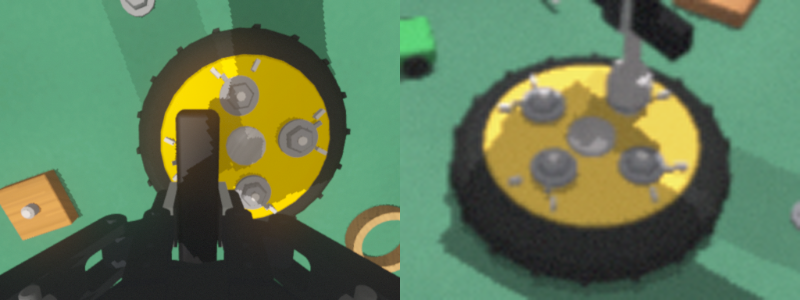

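```bash
sed -i 's/^C=np.array(\[.5630,-.0578\])/C=np.array([.5635,-.0580])/; s/\.0462+dz/.0445+dz/' h.py; python3 - <<'E'
from h import *
plan(tcp(3,150,.03),tcp(1,165,.03),tcp(1,181,.02))
E
```

```text
t 10.25 tcp [ 0.5451 -0.1038  0.1117] psi 145.27 tilt [ 0.0031 -0.0005] F [ 4.9 -0.6  6. ] M [-0.1  -1.44  0.07] w 0.0206 j [-0.49  0.29  0.71  1.8  -0.2   1.13  1.24]
[ 0.02  0.07 -3.03] roll -4.7
[ 1.75  9.57 -2.85] roll -19.7
[ 1.77  9.62 -1.85] roll -35.7
```

Emit:
drive_tool:
  targets:
    - [-0.05, 0, -0.1, -6, 0]
    - [-0.05, 0, -1, -6, 0]
    - [-0.05, 0.1, -3.2, -6, 0]
    - [0.8, 4.5, -3.2, -15, 0]
    - [1.7, 9.6, -3.2, -25, 0]
    - [1.7, 9.6, -3.2, -35.7, 0]
    - [1.7, 9.6, -2.2, -35.7, 0]
    - [1.7, 9.6, -2.2, -35.7, 0]

```text
time: 11.25
tool_pos: [0.5831, -0.016, 0.131]
eef_rot: [-0.002, -0.005, 1.0, -0.0]
ft_force: [-0.3, -0.3, -3.3]
width: 0.0206
```

```bash
cat > look.py <<'E'
import sys
from h import *
from cell import robot
def look(tag,yaw=YAW,hs=(.064,.058,.0655,.062)):
    m=robot.camera_model("wrist");p,d=robot.snapshot("wrist");np.savez(f"pics/{tag}.npz",p=p,d=d,**m)
    K,T=m["mtx"],m["extrinsics"];o=-T[:3,:3].T@T[:3,3]
    y=cv2.inRange(cv2.cvtColor(p,cv2.COLOR_RGB2HSV),(18,130,40),(38,255,255))
    for n in range(1,5):
        a=np.radians(45+90*(n-1)+yaw);Cc=np.array([.5614,-.0586]) # wrist-camera-frame centre
        c=Cc+.048*np.array([np.cos(a),np.sin(a)]);res=[]
        for off in range(-60,61,3):
            b=a+np.radians(off);v=[]
            for r in (.0195,.0205,.0215,.0225):
                P=np.array([c[0]+r*np.cos(b),c[1]+r*np.sin(b),hs[n-1]-.002]);q=K@(T[:3,:3]@P+T[:3,3]);q=q[:2]/q[2]
                i,j=int(round(q[1])),int(round(q[0]))
                v.append(int(0<=i<384 and 0<=j<512 and y[i,j]==0))
            res.append(sum(v))
        print(n,"tab offsets -60..60/3:","".join(map(str,res)))
E
python3 - <<'E'
from look import *
look("w8");plan(tcp(1,181,.02),tcp(1,181,.006),tcp(1,181,-.001))
E
```

```text
1 tab offsets -60..60/3: 44444444444444444444332321244442223334444
2 tab offsets -60..60/3: 00000000000000000000000000003444100000000
3 tab offsets -60..60/3: 00000110000000000000044441000000333000000
4 tab offsets -60..60/3: 00000002200001100101110110111344431110100
t 11.3 tcp [ 0.5836 -0.0159  0.1317] psi -179.4 tilt [-0.0021 -0.0005] F [-0.3 -0.5 -2.6] M [-0.08 -0.07 -0.01] w 0.0206 j [-0.52  0.32  0.57  1.69 -0.18  1.19  1.67]
[-0.18  0.13  0.14] roll -0.4
[-0.18  0.13  1.54] roll -0.4
[-0.18  0.13  2.24] roll -0.4
```

```bash
cat >> look.py <<'E'
def tabs(tag,yaw=YAW):
    p,d,K,T=load(tag);X=cloud(d,K,T);y=cv2.inRange(cv2.cvtColor(p,cv2.COLOR_RGB2HSV),(18,130,40),(38,255,255))
    for n in range(1,5):
        a=np.radians(45+90*(n-1)+yaw);c=np.array([.5614,-.0586])+.048*np.array([np.cos(a),np.sin(a)])
        r=X[...,:2]-c;R=np.hypot(r[...,0],r[...,1]);A=(np.degrees(np.arctan2(r[...,1],r[...,0])-a)+180)%360-180
        for nm,lo,hi in(("tab",.019,.0245),("rib",.026,.032)):
            s=(y==0)&(R>lo)&(R<hi)&(abs(A)<58)&(X[...,2]<.072)&(X[...,2]>.049)
            h=np.histogram(A[s],bins=np.arange(-60,61,5))[0];print(n,nm,h,"z",np.median(X[s][:,2]).round(4) if s.any() else "", "mean",A[s].mean().round(1) if s.any() else "")
E
python3 -c "
from look import *
tabs('w1');print();tabs('w8')"
```

```text
1 tab [1 1 1 1 0 1 1 0 1 0 0 0 0 0 0 0 4 6 1 0 0 0 0 0] z 0.0625 mean 0.4
1 rib [ 0  0  0  3  6  2  0  0  0  0  0  0  0  0  0  0  0  3  2 10  3  0  0  0] z 0.0576 mean 8.0
2 tab [0 0 0 0 0 0 0 0 0 0 0 0 0 0 0 0 0 6 5 4 1 0 0 0] z 0.0562 mean 32.4
2 rib [ 0  0  0  4 11  2  0  0  0  0  0  0  0  0  0  0  0  0  2  9  3  0  0  0] z 0.0578 mean -3.9
3 tab [0 0 0 0 0 2 0 0 0 0 0 0 0 0 0 0 0 1 7 6 0 1 1 1] z 0.0645 mean 30.1
3 rib [0 0 0 3 8 4 2 0 0 0 0 0 0 0 0 0 0 0 1 7 3 3 0 0] z 0.0575 mean -1.9
4 tab [0 0 1 1 1 0 1 1 0 2 1 1 0 1 1 0 2 3 3 4 1 1 0 1] z 0.0528 mean 12.7
4 rib [0 0 0 0 8 4 1 0 0 0 0 0 0 0 0 0 0 1 2 7 3 0 0 0] z 0.0575 mean 0.8

1 tab [ 0  0  0  0  0  0  0  0  0  0  0  0  0  0  0  0 10 13  5  0  0  0  0  0] z 0.063 mean 26.4
1 rib [ 0  0  0  0  0  0  0  0  0  0  0  0  0  0  0  1  0  5 11 27  2  0  0  0] z 0.0579 mean 35.7
2 tab [ 0  0  0  0  0  0  0  0  0  0  0  0  0  0  0  0  7 19 20  5  2  0  0  0] z 0.0566 mean 30.4
2 rib [ 0  0  0 19 28  3  0  0  0  0  0  0  0  0  0  0  0  0 19 31  6  0  0  0] z 0.0579 mean 0.8
3 tab [ 0  0  0  2  4  1  0  0  0  0  0  0 17 18  5  2  0  0  0  2  1  1  2  0] z 0.0643 mean 5.4
3 rib [ 0  0  0 23 26  7  5  0  0  0  0  0  0  0  0  3  0  0  0 23 16  0  0  0] z 0.0578 mean -6.9
4 tab [ 0  0  0  0  0  1  0  1  1  0  1  1  2  1  1  2  1  5 14 16  1  1  1  0] z 0.0603 mean 26.7
4 rib [ 0  0  0  0 25 10  1  0  0  0  0  0  0  0  0  0  0  3  3 17 19  0  0  0] z 0.058 mean 3.8
```

Emit:
drive_tool:
  targets:
    - [-0.15, 0.1, 0.7, 0, 0]
    - [-0.15, 0.1, 1.2, 0, 0]
    - [-0.15, 0.1, 1.6, 0, 0]
    - [-0.15, 0.1, 2.0, 0, 0]
    - [-0.15, 0.1, 2.2, 0, 0]

```text
time: 11.92
tool_pos: [0.586, -0.0137, 0.1103]
eef_rot: [-0.0, -0.008, 1.0, 0.0]
ft_force: [0.6, -0.5, -3.8]
width: 0.0209
```

```bash
python3 - <<'E'
from h import *
plan(tcp(1,181,-.001),tcp(1,160,-.001),tcp(1,138.5,-.001))
E
```

```text
t 11.93 tcp [ 0.586  -0.0137  0.1103] psi -179.12 tilt [-0.0002  0.    ] F [ 0.6 -0.5 -3.8] M [-0.03  0.04 -0.06] w 0.0209 j [-0.51  0.34  0.56  1.71 -0.2   1.15  1.69]
[ 0.08 -0.09  0.1 ] roll -0.1
[ 0.1  -0.16  0.1 ] roll 20.9
[ 0.15 -0.21  0.1 ] roll 42.4
```

Emit:
drive_tool:
  targets:
    - [0.02, -0.03, 0.15, 4, 0]
    - [0.03, -0.05, 0.15, 10, 0]
    - [0.03, -0.08, 0.15, 17, 0]
    - [0.05, -0.1, 0.15, 24, 0]
    - [0.07, -0.12, 0.15, 31, 0]
    - [0.1, -0.14, 0.15, 37, 0]
    - [0.1, -0.16, 0.15, 42.5, 0]
    - [0.1, -0.16, 0.15, 42.5, 0]

```text
time: 12.92
tool_pos: [0.5855, -0.0165, 0.1098]
eef_rot: [0.001, 0.355, 0.935, -0.0]
ft_force: [-0.9, -3.8, 6.4]
width: 0.0209
```

```bash
python3 - <<'E'
from h import *
plan(tcp(1,138.5,-.001),tcp(1,145,.02),tcp(2,154,.025),tcp(2,154,.02))
E
```

```text
t 12.93 tcp [ 0.5855 -0.0165  0.1098] psi 138.37 tilt [ 0.0009 -0.0011] F [-0.9 -3.8  6.4] M [-1.22  0.76  0.02] w 0.0209 j [-0.61  0.36  0.69  1.71 -0.25  1.15  0.99]
[ 0.11 -0.01  0.05] roll -0.1
[ 0.11  0.01 -2.05] roll -6.6
[ 3.26 -5.97 -1.92] roll -15.6
[ 3.27 -5.97 -1.42] roll -15.6
```

Emit:
drive_tool:
  targets:
    - [0.1, 0, -0.1, -6, 0]
    - [0.1, 0, -1, -6, 0]
    - [0.1, 0, -2.1, -6, 0]
    - [1.5, -3, -2.1, -12, 0]
    - [3.2, -5.9, -2, -15.6, 0]
    - [3.2, -5.9, -1.5, -15.6, 0]
    - [3.2, -5.9, -1.5, -15.6, 0]

```text
time: 13.8
tool_pos: [0.5224, -0.0374, 0.1244]
eef_rot: [0.0, 0.225, 0.974, 0.001]
ft_force: [-0.4, 1.4, -4.0]
width: 0.0206
```

```bash
sed -i 's/^C=np.array(\[.5635,-.0580\])/C=np.array([.5640,-.0577])/' h.py; python3 - <<'E'
from look import *
look("w9");tabs("w9");plan(tcp(2,154,.02),tcp(2,154,-.001))
E
```

```text
1 tab offsets -60..60/3: 21111111233211110444441000000000000000000
2 tab offsets -60..60/3: 44444444444444444444444444444444444432200
3 tab offsets -60..60/3: 00000000000000000000044441000134421000011
4 tab offsets -60..60/3: 44444444444444444444444444444444444444444
1 tab [ 0  0  0  0  0  0  1  0  1  0  3 14 17  1  0  0  0  0  0  0  0  0  0  0] z 0.0629 mean -1.2
1 rib [ 1  0  0  0 20 15  0  0  4  1  0  0  0  0  0  0  0  4  8 36  4  0  0  0] z 0.0577 mean 5.7
2 tab [0 0 0 0 0 0 0 0 0 0 0 0 0 0 0 0 0 0 0 0 0 0 0 0] z  mean 
2 rib [ 0  0  0  0  0  0  0  0  0  0  0  0  0  0  0  0  0  0  2 14  5  0  0  0] z 0.0581 mean 38.4
3 tab [ 0  0  0  0  1  2  1  0  0  0  0  0 12 15  3  0  0  2  2  1  0  0  0  0] z 0.0644 mean 5.3
3 rib [ 0  0  0 27 20  3  6  0  0  0  0  0  0  0  0  0  3  0  5 17  9  2  0  0] z 0.0575 mean -8.6
4 tab [0 0 0 0 0 0 0 0 0 0 0 0 0 0 0 0 0 0 0 0 0 0 0 0] z  mean 
4 rib [0 0 0 0 0 0 0 0 0 0 0 0 0 0 0 0 0 0 0 0 0 0 0 0] z  mean 
t 13.85 tcp [ 0.5227 -0.0375  0.1245] psi 153.98 tilt [0.0006 0.0005] F [-0.6  0.5 -2.5] M [-0.   -0.04  0.04] w 0.0208 j [-0.62  0.19  0.68  1.86 -0.13  1.14  1.22]
[-0.   -0.19  0.05] roll -0.0
[-0.   -0.19  2.15] roll -0.0
```

Emit:
drive_tool:
  targets:
    - [0, -0.19, 0.6, 0, 0]
    - [0, -0.19, 1.1, 0, 0]
    - [0, -0.19, 1.5, 0, 0]
    - [0, -0.19, 1.9, 0, 0]
    - [0, -0.19, 2.1, 0, 0]

```text
time: 14.48
tool_pos: [0.5216, -0.0401, 0.1033]
eef_rot: [0.0, 0.225, 0.974, 0.0]
ft_force: [-3.0, -0.5, 10.4]
width: 0.0209
```

```bash
python3 - <<'E'
from h import *
plan(tcp(2,154,-.001),tcp(2,130,-.001),tcp(2,108.5,-.001))
E
```

```text
t 14.47 tcp [ 0.5216 -0.0401  0.1033] psi 153.98 tilt [ 0.0006 -0.0001] F [-3.  -0.5 10.4] M [-0.16  0.87  0.04] w 0.0209 j [-0.61  0.21  0.68  1.88 -0.15  1.1   1.24]
[0.01 0.09 0.03] roll -0.0
[0.05 0.02 0.03] roll 24.0
[ 0.1  -0.04  0.03] roll 45.5
```

Emit:
drive_tool:
  targets:
    - [0.02, 0.05, 0, 4, 0]
    - [0.03, 0.05, 0, 10, 0]
    - [0.03, 0.05, 0, 17, 0]
    - [0.05, 0.03, 0, 24, 0]
    - [0.07, 0.01, 0, 31, 0]
    - [0.08, 0, 0, 38, 0]
    - [0.1, -0.03, 0, 45.5, 0]
    - [0.1, -0.03, 0, 45.5, 0]

```text
time: 15.48
tool_pos: [0.5203, -0.0415, 0.1036]
eef_rot: [0.001, 0.586, 0.811, -0.001]
ft_force: [-1.3, -5.4, 2.8]
width: 0.0205
```

```bash
python3 - <<'E'
from h import *
plan(tcp(2,108.5,-.001),tcp(2,115,.025),tcp(4,154,.025),tcp(4,154,.02))
E
```

```text
t 15.47 tcp [ 0.5203 -0.0415  0.1036] psi 108.31 tilt [ 0.0005 -0.0017] F [-1.3 -5.4  2.8] M [-1.53  0.6   0.06] w 0.0205 j [-0.71  0.22  0.79  1.89 -0.18  1.1   0.47]
[0.14 0.07 0.06] roll -0.2
[ 0.13  0.09 -2.54] roll -6.7
[-6.34  7.28 -2.96] roll -45.7
[-6.34  7.28 -2.46] roll -45.7
```

Emit:
drive_tool:
  targets:
    - [0.1, 0.05, -0.1, -6, 0]
    - [0.1, 0.05, -1, -6, 0]
    - [0.1, 0.05, -3, -6, 0]
    - [-3, 3.5, -3, -16, 0]
    - [-6.3, 7.2, -3, -26, 0]
    - [-6.3, 7.2, -3, -36, 0]
    - [-6.3, 7.2, -2.6, -45.7, 0]
    - [-6.3, 7.2, -2.6, -45.7, 0]

```text
time: 16.48
tool_pos: [0.6083, -0.0765, 0.1288]
eef_rot: [-0.0, 0.224, 0.975, 0.0]
ft_force: [0.1, 0.1, -2.4]
width: 0.0208
```

```bash
python3 - <<'E'
from look import *
look("w10");tabs("w10");plan(tcp(4,154,.02),tcp(4,154,-.001))
E
```

```text
1 tab offsets -60..60/3: 00010000111010100244440000000000000000000
2 tab offsets -60..60/3: 00000000000000000444400000000000000000000
3 tab offsets -60..60/3: 00000111100000000000044440000000112100000
4 tab offsets -60..60/3: 22344444444444444444444344344344444444444
1 tab [ 0  2  1  2  2  1  0  1  2  1 11 14 14  1  0  0  0  0  0  0  0  0  0  0] z 0.0629 mean -9.5
1 rib [ 0  0  0  5 27  8  0  0  0  0  3  0  0  0  0  0  0  1 18 31  1  0  0  0] z 0.0583 mean 3.4
2 tab [ 0  1  0  0  1  0  0  0  0  0 22 21  8  0  0  0  0  0  2  5  0  0  0  0] z 0.0564 mean -0.8
2 rib [ 0  0  0 28 32  0  0  0  0  0  0  0  0  0  0  0  0  0 16 36  4  0  0  0] z 0.0582 mean -2.7
3 tab [ 0  0  0  3  4  0  0  0  0  0  0  0 14 18  9  1  0  0  2  1  1  1  1  1] z 0.0642 mean 5.7
3 rib [ 0  0  0 17 23 14  0  0  0  0  0  0  0  1  4  0  0  0  2 25 20  0  0  0] z 0.0578 mean -1.1
4 tab [0 0 0 0 0 0 0 0 0 0 0 0 0 0 0 0 0 0 0 0 0 0 0 0] z  mean 
4 rib [0 0 0 0 0 0 0 0 0 0 0 0 0 0 0 0 0 0 0 0 0 0 0 0] z  mean 
t 16.52 tcp [ 0.6084 -0.0764  0.1291] psi 153.96 tilt [-0.0001  0.0005] F [ 0.7 -0.2 -3.4] M [ 0.01  0.01 -0.03] w 0.0209 j [-0.46  0.4   0.66  1.62 -0.26  1.21  1.37]
[-0.19 -0.16  0.08] roll -0.0
[-0.19 -0.16  2.18] roll -0.0
```

Emit:
drive_tool:
  targets:
    - [-0.15, -0.12, 0.6, 0, 0]
    - [-0.17, -0.13, 1.1, 0, 0]
    - [-0.17, -0.13, 1.5, 0, 0]
    - [-0.17, -0.13, 1.9, 0, 0]
    - [-0.17, -0.13, 2.1, 0, 0]

```text
time: 17.15
tool_pos: [0.6094, -0.0787, 0.1078]
eef_rot: [-0.0, 0.224, 0.975, -0.0]
ft_force: [0.4, -0.8, 1.3]
width: 0.0204
```

```bash
python3 - <<'E'
from h import *
plan(tcp(4,154,-.001),tcp(4,130,-.001),tcp(4,111,-.001))
E
```

```text
t 17.15 tcp [ 0.6094 -0.0787  0.1078] psi 154.17 tilt [-0.0001 -0.0001] F [ 0.4 -0.8  1.3] M [-0.22  0.    0.03] w 0.0204 j [-0.45  0.43  0.65  1.64 -0.28  1.17  1.38]
[-0.   -0.    0.05] roll 0.2
[ 0.03 -0.08  0.05] roll 24.2
[ 0.08 -0.13  0.05] roll 43.2
```

Emit:
drive_tool:
  targets:
    - [0.02, 0, 0.05, 4, 0]
    - [0.02, -0.03, 0.05, 10, 0]
    - [0.02, -0.05, 0.05, 17, 0]
    - [0.03, -0.08, 0.05, 24, 0]
    - [0.05, -0.1, 0.05, 31, 0]
    - [0.07, -0.12, 0.05, 38, 0]
    - [0.08, -0.13, 0.05, 43, 0]
    - [0.08, -0.13, 0.05, 43, 0]

```text
time: 18.15
tool_pos: [0.608, -0.081, 0.108]
eef_rot: [0.001, 0.566, 0.825, -0.001]
ft_force: [-1.8, -5.6, 0.9]
width: 0.0205
```

```bash
python3 - <<'E'
from h import *
plan(tcp(4,111,-.001),tcp(4,117,.025),tcp(3,159,.022))
E
```

```text
t 18.15 tcp [ 0.608 -0.081  0.108] psi 111.09 tilt [ 0.0001 -0.0019] F [-1.8 -5.6  0.9] M [-1.45  0.64  0.06] w 0.0205 j [-0.56  0.47  0.8   1.64 -0.35  1.18  0.7 ]
[0.14 0.06 0.07] roll 0.1
[ 0.13  0.08 -2.53] roll -5.9
[ 0.23 -6.56 -2.6 ] roll -47.9
```

Emit:
drive_tool:
  targets:
    - [0.1, 0.05, -0.1, -6, 0]
    - [0.1, 0.05, -1, -6, 0]
    - [0.1, 0.05, -2.6, -6, 0]
    - [0.1, -3, -2.6, -16, 0]
    - [0.2, -6.5, -2.6, -26, 0]
    - [0.2, -6.5, -2.6, -36, 0]
    - [0.2, -6.5, -2.6, -46, 0]
    - [0.2, -6.5, -2.6, -48, 0]
    - [0.2, -6.5, -2.6, -48, 0]

```text
time: 19.27
tool_pos: [0.547, -0.1009, 0.134]
eef_rot: [0.0, 0.182, 0.983, 0.0]
ft_force: [0.8, 0.4, -2.6]
width: 0.0208
```

```bash
python3 - <<'E'
from look import *
look("w11");tabs("w11");plan(tcp(3,159,.02),tcp(3,159,-.001))
E
```

```text
1 tab offsets -60..60/3: 11111134431121111244431111100000000000000
2 tab offsets -60..60/3: 00000000000000000344410000000000000000000
3 tab offsets -60..60/3: 44444444322110000000244440000013444444444
4 tab offsets -60..60/3: 44444444444444444444444444444443211111111
1 tab [ 1  0  0  0  0  0  1  0  0  0  7 13 15  1  0  0  0  0  0  0  0  0  0  0] z 0.0633 mean -3.1
1 rib [ 0  0  0  3 23  6  0  0  0  0  1  0  0  0  0  0  1  2  8 35  7  0  0  0] z 0.058 mean 9.0
2 tab [ 0  0  0  0  0  0  0  0  0  2 11 18 10  0  0  0  0  0  2  2  0  0  0  0] z 0.0567 mean 0.4
2 rib [ 0  0  1 16 29  4  0  0  0  0  0  0  0  0  0  0  0  0 13 26  9  0  0  0] z 0.0582 mean -1.6
3 tab [ 0  0  0  0  0  0  0  0  0  0  0  0 16 13  5  0  0  0  0  1  0  0  0  0] z 0.0647 mean 6.9
3 rib [ 0  0  0 11 23  8  0  0  0  0  0  0  0  0  0  0  0  0  3 21 12  3  0  0] z 0.0579 mean -0.5
4 tab [0 0 0 0 0 0 0 0 0 0 0 0 0 0 0 0 0 0 0 1 1 2 1 1] z 0.0524 mean 47.0
4 rib [0 0 0 0 0 0 0 0 0 0 0 0 0 0 0 0 0 0 0 0 5 0 0 0] z 0.0549 mean 41.8
t 19.32 tcp [ 0.5469 -0.1009  0.1339] psi 159.02 tilt [0.0003 0.0002] F [ 0.3  0.7 -2.8] M [-0.05 -0.03 -0.01] w 0.0206 j [-0.5   0.26  0.71  1.77 -0.18  1.18  1.46]
[ 0.04 -0.19  0.19] roll 0.0
[ 0.04 -0.19  2.29] roll 0.0
```

```bash
python3 - <<'E'
from look import *
for n in("side","top"):
    m=robot.camera_model(n);p,d=robot.snapshot(n);np.savez(f"pics/{n}12.npz",p=p,d=d,**m)
q=load("side12")[0]
cv2.imwrite("pics/v12.png",np.hstack([cv2.resize(q[165:225,225:315],(480,400),interpolation=cv2.INTER_CUBIC),cv2.resize(load("top12")[0][160:240,245:310],(320,400),interpolation=cv2.INTER_CUBIC)])[...,::-1])
E
```

```text
(no output)
```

View pics/v12.png

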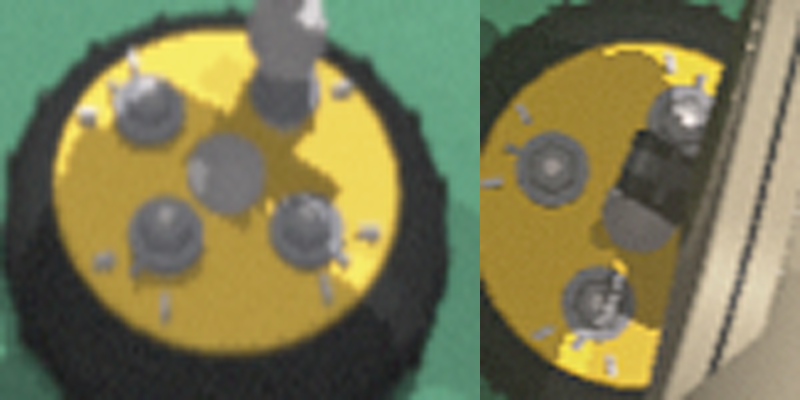

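Nut 1 and nut 2 are about halfway and nut 3 slightly short. In the top view nut 4's tab at (702,80) points straight out. Pass 2 starts on nut 3.

Emit:
drive_tool:
  targets:
    - [0.04, -0.17, 0.8, 0, 0]
    - [0.04, -0.17, 1.2, 0, 0]
    - [0.04, -0.17, 1.6, 0, 0]
    - [0.04, -0.17, 2.0, 0, 0]
    - [0.04, -0.17, 2.25, 0, 0]

```text
time: 20.05
tool_pos: [0.5462, -0.1026, 0.1114]
eef_rot: [0.0, 0.181, 0.984, 0.0]
ft_force: [-2.5, -0.8, 14.0]
width: 0.0207
```

```bash
python3 - <<'E'
from h import *
plan(tcp(3,159,-.001),tcp(3,130,-.001),tcp(3,115,-.001),tcp(3,103,-.001))
E
```

```text
t 20.05 tcp [ 0.5462 -0.1026  0.1114] psi 159.18 tilt [ 0.0008 -0.    ] F [-2.5 -0.8 14. ] M [0.06 1.03 0.03] w 0.0207 j [-0.49  0.29  0.7   1.79 -0.2   1.13  1.48]
[ 0.03 -0.    0.04] roll 0.2
[ 0.07 -0.09  0.04] roll 29.2
[ 0.11 -0.13  0.04] roll 44.2
[ 0.15 -0.15  0.04] roll 56.2
```

Emit:
drive_tool:
  targets:
    - [0.03, 0, -0.05, 6, 0]
    - [0.04, -0.02, -0.05, 13, 0]
    - [0.05, -0.05, -0.05, 20, 0]
    - [0.07, -0.08, -0.05, 28, 0]
    - [0.09, -0.1, -0.05, 36, 0]
    - [0.11, -0.12, -0.05, 44, 0]
    - [0.13, -0.14, -0.05, 51, 0]
    - [0.15, -0.15, -0.05, 58, 0]
    - [0.15, -0.15, -0.05, 60, 0]
    - [0.15, -0.15, -0.05, 60, 0]

```text
time: 21.3
tool_pos: [0.5437, -0.1052, 0.1119]
eef_rot: [0.001, 0.649, 0.761, -0.001]
ft_force: [-1.4, -5.2, -0.2]
width: 0.0207
```

```bash
python3 - <<'E'
from h import *
plan(tcp(3,99,-.001),tcp(3,115,.025),tcp(1,153,.022))
E
```

```text
t 21.3 tcp [ 0.5437 -0.1052  0.1119] psi 99.09 tilt [ 0.     -0.0022] F [-1.4 -5.2 -0.2] M [-1.51  0.5   0.12] w 0.0207 j [-0.64  0.33  0.89  1.8  -0.28  1.14  0.5 ]
[0.16 0.07 0.09] roll 0.1
[ 0.15  0.13 -2.51] roll -15.9
[ 8.22  5.54 -2.06] roll -53.9
```

Emit:
drive_tool:
  targets:
    - [0.05, 0.03, -0.02, 4, 0]
    - [0.05, 0.03, -0.02, 8, 0]
    - [0.05, 0.03, -0.02, 8, 0]

```text
time: 21.68
tool_pos: [0.5433, -0.1051, 0.1119]
eef_rot: [0.001, 0.701, 0.713, -0.001]
ft_force: [-3.1, -6.8, -0.3]
width: 0.0205
```

```bash
python3 - <<'E'
from h import *
plan(tcp(3,91,-.001),tcp(3,110,.025),tcp(1,153,.022))
E
```

```text
t 21.68 tcp [ 0.5433 -0.1051  0.1119] psi 91.04 tilt [-0.001  -0.0026] F [-3.1 -6.8 -0.3] M [-1.78  0.98 -0.01] w 0.0205 j [-0.66  0.34  0.92  1.8  -0.29  1.15  0.37]
[0.17 0.05 0.09] roll 0.0
[ 0.16  0.12 -2.51] roll -19.0
[ 8.91  4.36 -2.07] roll -62.0
```

Emit:
drive_tool:
  targets:
    - [0.1, 0.05, -0.1, -9, 0]
    - [0.1, 0.05, -1, -15, 0]
    - [0.1, 0.05, -2.5, -20, 0]
    - [4.5, 2.5, -2.5, -30, 0]
    - [8.9, 4.3, -2.5, -40, 0]
    - [8.9, 4.3, -2.3, -50, 0]
    - [8.9, 4.3, -2.3, -60, 0]
    - [8.9, 4.3, -2.3, -61, 0]
    - [8.9, 4.3, -2.3, -61, 0]

```text
time: 22.8
tool_pos: [0.5853, -0.0131, 0.1348]
eef_rot: [0.0, 0.242, 0.97, 0.0]
ft_force: [-0.5, -0.0, -3.6]
width: 0.0204
```

```bash
python3 - <<'E'
from look import *
look("w13");tabs("w13");plan(tcp(1,152,.02),tcp(1,152,-.001))
m=robot.camera_model("wrist");p=load("w13")[0];c=robot.observe()["tool_pos"]
cv2.imwrite("pics/w13.png",cv2.resize(p,(800,600))[...,::-1])
E
```

```text
1 tab offsets -60..60/3: 44444444444444444444444444444443443444443
2 tab offsets -60..60/3: 00000000000000000444420000000000000000000
3 tab offsets -60..60/3: 00111110034442000000000000000000244300100
4 tab offsets -60..60/3: 00000003221144444444444444444444444444444
1 tab [0 0 0 0 0 0 0 0 0 0 0 0 0 0 0 0 0 0 0 0 0 0 0 0] z  mean 
1 rib [0 0 0 0 1 3 0 0 0 0 0 0 0 0 0 0 0 0 0 0 0 0 0 0] z 0.0579 mean -34.1
2 tab [ 0  0  0  0  2  0  0  0  0  0 19 21  6  0  0  0  0  0  3  1  1  0  0  0] z 0.0566 mean -1.3
2 rib [ 0  0  0 21 26  1  0  0  0  0  0  0  0  0  0  0  0  0 20 27  7  0  0  0] z 0.0579 mean 0.9
3 tab [ 0  0  0  3  3 17 14  5  0  0  1  0  0  0  0  0  0  0  0  1  1  0  0  0] z 0.0643 mean -27.0
3 rib [ 0  0  0 25 23  4  5  0  0  2  0  0  0  0  0  0  0  0  1 19 15  0  0  0] z 0.0577 mean -8.8
4 tab [0 2 0 1 4 2 1 0 0 0 0 0 0 0 0 0 0 0 0 0 0 0 0 0] z 0.0533 mean -38.4
4 rib [ 0  0  0  0 15  8  0  0  0  0  0  0  0  0  0  0  0  0  0  0  0  0  0  0] z 0.0577 mean -36.0
t 22.85 tcp [ 0.5852 -0.013   0.1348] psi 151.99 tilt [0.0001 0.0001] F [-0.2  1.7 -2.8] M [0.03 0.02 0.02] w 0.0206 j [-0.61  0.33  0.68  1.69 -0.22  1.2   1.21]
[-0.12 -0.19  0.45] roll -0.0
[-0.12 -0.19  2.55] roll -0.0
```

View pics/w13.png

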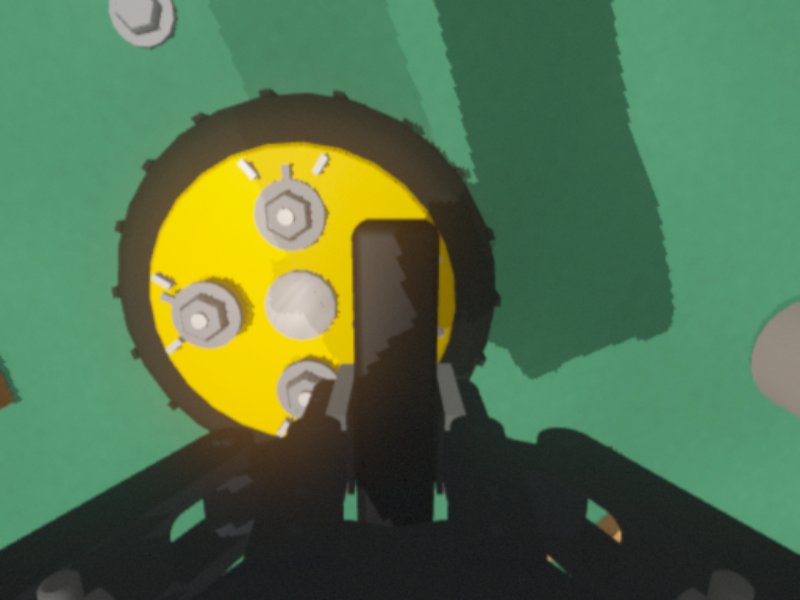

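```bash
python3 - <<'E'
from h import *
for n in("w6","w8","w9","w10","w11","w13"):
    p,d,K,T=load(n);R=T[:3,:3];v,u=np.mgrid[:384,:512]
    c=np.stack([(u-K[0,2])/K[0,0]*d,(v-K[1,2])/K[1,1]*d,d],-1)
    m=np.zeros(d.shape,bool);m[140:228,215:290]=1;m&=(p.max(-1)<110)&(d>.05)&(d<.22)
    k=cv2.morphologyEx(m.astype(np.uint8),cv2.MORPH_OPEN,np.ones((5,5)))
    rows=[r for r in range(150,225,3)];L=[np.flatnonzero(k[r])[[0,-1]] for r in rows if k[r].any()]
    rr=[r for r in rows if k[r].any()];L=np.array(L)
    print(n,"top row",np.flatnonzero(k.any(1))[0],"left fit",np.polyfit(rr,L[:,0],1).round(3),"right",np.polyfit(rr,L[:,1],1).round(3),"mid",L.mean(),"d",np.median(d[m]).round(4))
E
```

```text
w6 top row 140 left fit [3.80000e-02 2.19006e+02] right [-1.60000e-02  2.82325e+02] mid 252.74 d 0.1199
w8 top row 140 left fit [1.50000e-02 2.23234e+02] right [-2.00000e-02  2.83232e+02] mid 252.78 d 0.1199
w9 top row 140 left fit [  0.269 188.195] right [-2.00000e-02  2.83232e+02] mid 258.94 d 0.1196
w10 top row 140 left fit [1.80000e-02 2.22926e+02] right [-2.10000e-02  2.83271e+02] mid 252.86 d 0.12
w11 top row 141 left fit [1.50000e-02 2.23466e+02] right [-2.00000e-02  2.83232e+02] mid 252.92 d 0.1199
w13 top row 141 left fit [2.0000e-02 2.2276e+02] right [-2.20000e-02  2.83574e+02] mid 253.0 d 0.1203
```

Nut 3 stopped about 8° short of its stop rib, probably because I over-drove it and then dragged it back while reversing. I redo it now, before moving to nut 1.

```bash
python3 - <<'E'
from h import *
plan(tcp(3,121,.022),tcp(3,121,.012))
E
```

```text
t 22.85 tcp [ 0.5852 -0.013   0.1348] psi 151.99 tilt [0.0001 0.0001] F [-0.2  1.7 -2.8] M [0.03 0.02 0.02] w 0.0206 j [-0.61  0.33  0.68  1.69 -0.22  1.2   1.21]
[-0.68 -9.87  0.08] roll 31.0
[-0.68 -9.87  1.08] roll 31.0
```

Emit:
drive_tool:
  targets:
    - [-0.3, -5, 0, 10, 0]
    - [-0.65, -9.9, 0, 20, 0]
    - [-0.65, -9.9, 0, 31, 0]
    - [-0.65, -9.9, 0.8, 31, 0]
    - [-0.65, -9.9, 1, 31, 0]
    - [-0.65, -9.9, 1, 31, 0]

```text
time: 23.6
tool_pos: [0.5448, -0.1029, 0.1244]
eef_rot: [-0.0, 0.49, 0.872, -0.0]
ft_force: [0.3, -0.4, -3.7]
width: 0.0207
```

```bash
python3 - <<'E'
from h import *
plan(tcp(3,121,.012),tcp(3,121,0))
E
```

```text
t 23.6 tcp [ 0.5448 -0.1029  0.1244] psi 121.36 tilt [-0.0007 -0.0001] F [ 0.3 -0.4 -3.7] M [-0.02 -0.02  0.03] w 0.0207 j [-0.58  0.29  0.81  1.78 -0.23  1.16  0.85]
[-0.04 -0.01  0.04] roll 0.4
[-0.04 -0.01  1.24] roll 0.4
```

Emit:
drive_tool:
  targets:
    - [-0.04, 0, 0.5, 0, 0]
    - [-0.04, 0, 0.9, 0, 0]
    - [-0.04, 0, 1.25, 0, 0]
    - [-0.04, 0, 1.25, 4, 0]
    - [-0.06, -0.02, 1.25, 9, 0]
    - [-0.06, -0.04, 1.25, 14, 0]
    - [-0.08, -0.05, 1.25, 18, 0]
    - [-0.08, -0.05, 1.25, 18, 0]

```text
time: 24.6
tool_pos: [0.5439, -0.1049, 0.1119]
eef_rot: [-0.001, 0.621, 0.784, -0.001]
ft_force: [-4.3, -1.3, 0.1]
width: 0.0206
```

```bash
python3 - <<'E'
from h import *
plan(tcp(3,103,0))
E
```

```text
t 24.6 tcp [ 0.5439 -0.1049  0.1119] psi 103.19 tilt [-0.0019 -0.0004] F [-4.3 -1.3  0.1] M [-0.52  1.44  0.06] w 0.0206 j [-0.62  0.32  0.87  1.8  -0.27  1.14  0.57]
[ 0.13  0.07 -0.01] roll 0.2
```

Emit:
drive_tool:
  targets:
    - [0, 0.05, 0, 2, 0]
    - [0, 0.05, 0, 4, 0]
    - [0, 0.05, 0, 4, 0]

```text
time: 24.98
tool_pos: [0.544, -0.1049, 0.1119]
eef_rot: [-0.001, 0.648, 0.762, -0.001]
ft_force: [-7.3, -1.9, 0.9]
width: 0.0208
```

Emit:
drive_tool:
  targets:
    - [0.05, 0, 0, -4, 0]
    - [0.05, 0, -0.8, -4, 0]
    - [0.05, 0, -2, -4, 0]
    - [0.05, 0, -3, -4, 0]
    - [0.05, 0, -3, -4, 0]

```text
time: 25.6
tool_pos: [0.5461, -0.1037, 0.1435]
eef_rot: [0.001, 0.621, 0.784, 0.001]
ft_force: [0.8, 1.2, -3.5]
width: 0.0206
```

```bash
python3 - <<'E'
from look import *
look("w14");tabs("w14");plan(tcp(1,152,.022),tcp(3,115,.02))
E
```

```text
1 tab offsets -60..60/3: 10000000110101001144440100000000000000000
2 tab offsets -60..60/3: 00000000000000000344430000000000000000000
3 tab offsets -60..60/3: 00000024444201211004443444444444444444444
4 tab offsets -60..60/3: 00000000100000000000444411101001111110001
1 tab [ 0  0  0  0  0  1  0  0  0  0  7 18 15  0  0  0  0  0  0  0  0  0  0  0] z 0.0631 mean -2.1
1 rib [ 0  0  0  3 28 12  0  0  0  0  1  0  0  0  0  0  0  3 17 34  0  0  0  0] z 0.0579 mean 3.7
2 tab [ 0  0  0  0  0  0  0  0  0  0 14 18  9  0  0  0  0  0  2  3  0  0  0  0] z 0.0568 mean 0.9
2 rib [ 0  0  0 17 23  2  0  0  0  0  0  0  0  0  0  0  0  0 13 23  6  0  0  0] z 0.0581 mean -1.0
3 tab [ 0  0  0  7 16 12  0  1  0  0  0  0  0  0  0  0  0  0  0  0  0  0  0  0] z 0.0644 mean -36.2
3 rib [ 0  0  0 14 18  9  0  0  0  0  1  0  0  0  0  0  0  0  0  0  0  0  0  0] z 0.0578 mean -36.8
4 tab [ 1  0  2  1  2  1  2  2  2  1  0  3 14 14  4  0  1  1  0  0  0  0  0  0] z 0.0604 mean -4.3
4 rib [ 0  0  0  0 20 13  2  0  0  0  0  2  2  0  0  0  0  0  4 22 17  0  0  0] z 0.0577 mean 5.1
t 25.65 tcp [ 0.5457 -0.1036  0.1428] psi 103.2 tilt [0.0013 0.0004] F [ 0.7  0.8 -2.7] M [ 0.02  0.02 -0.02] w 0.0208 j [-0.64  0.29  0.88  1.76 -0.24  1.2   0.54]
[7.7  5.88 1.06] roll -48.8
[ 0.04 -0.09  1.08] roll -11.8
```

Emit:
drive_tool:
  targets:
    - [4, 3, 0, -10, 0]
    - [7.7, 5.8, 0, -20, 0]
    - [7.7, 5.8, 0, -30, 0]
    - [7.7, 5.8, 0.5, -40, 0]
    - [7.7, 5.8, 1.1, -46.8, 0]
    - [7.7, 5.8, 1.1, -46.8, 0]
    - [7.7, 5.8, 1.1, -46.8, 0]

```text
time: 26.52
tool_pos: [0.5841, -0.0157, 0.1313]
eef_rot: [-0.0, 0.26, 0.966, 0.0]
ft_force: [-0.1, -0.1, -2.5]
width: 0.0209
```

```bash
python3 - <<'E'
from h import *
plan(tcp(1,150,.02),tcp(1,150,-.0005))
E
```

```text
t 26.52 tcp [ 0.5841 -0.0157  0.1313] psi 149.82 tilt [-0.      0.0001] F [-0.1 -0.1 -2.5] M [-0.02 -0.03 -0.04] w 0.0209 j [-0.61  0.34  0.68  1.69 -0.23  1.19  1.17]
[-0.08  0.09  0.1 ] roll -0.2
[-0.08  0.09  2.15] roll -0.2
```

Emit:
drive_tool:
  targets:
    - [-0.08, 0.05, 0.7, 0, 0]
    - [-0.08, 0.05, 1.2, 0, 0]
    - [-0.08, 0.05, 1.6, 0, 0]
    - [-0.08, 0.05, 1.9, 0, 0]
    - [-0.08, 0.05, 2.1, 0, 0]
    - [-0.08, 0.05, 2.1, 0, 0]

```text
time: 27.28
tool_pos: [0.5851, -0.0157, 0.1103]
eef_rot: [0.0, 0.259, 0.966, 0.0]
ft_force: [0.3, -0.1, -3.2]
width: 0.021
```

```bash
python3 - <<'E'
from h import *
plan(tcp(1,150,-.001),tcp(1,125,-.001),tcp(1,99,-.001))
E
```

```text
t 27.27 tcp [ 0.5851 -0.0157  0.1103] psi 149.98 tilt [0.0002 0.0001] F [ 0.3 -0.1 -3.2] M [ 0.01  0.03 -0.02] w 0.021 j [-0.6   0.36  0.67  1.71 -0.24  1.15  1.19]
[0.   0.04 0.1 ] roll -0.0
[ 0.04 -0.04  0.1 ] roll 25.0
[ 0.11 -0.1   0.1 ] roll 51.0
```

Emit:
drive_tool:
  targets:
    - [0, 0, 0.1, 6, 0]
    - [0.01, -0.03, 0.1, 13, 0]
    - [0.02, -0.06, 0.1, 20, 0]
    - [0.04, -0.08, 0.1, 27, 0]
    - [0.06, -0.1, 0.1, 34, 0]
    - [0.08, -0.12, 0.1, 41, 0]
    - [0.11, -0.14, 0.1, 47, 0]
    - [0.11, -0.14, 0.1, 51, 0]
    - [0.11, -0.14, 0.1, 51, 0]

```text
time: 28.4
tool_pos: [0.5831, -0.0174, 0.1101]
eef_rot: [0.0, 0.65, 0.76, -0.0]
ft_force: [-4.8, -2.3, 4.6]
width: 0.0206
```

```bash
python3 - <<'E'
from h import *
plan(tcp(1,99,-.001))
E
```

```text
t 28.4 tcp [ 0.5831 -0.0174  0.1101] psi 98.88 tilt [-0.0004 -0.0008] F [-4.8 -2.3  4.6] M [-0.68  1.24  0.05] w 0.0206 j [-0.73  0.4   0.85  1.72 -0.32  1.16  0.37]
[0.13 0.08 0.08] roll -0.1
```

Emit:
drive_tool:
  targets:
    - [0, 0.05, 0, -4, 0]
    - [0, 0.05, -0.8, -4, 0]
    - [0, 0.05, -2, -4, 0]
    - [0, 0.05, -3, -4, 0]
    - [0, 0.05, -3, -4, 0]

```text
time: 29.02
tool_pos: [0.5846, -0.016, 0.1405]
eef_rot: [0.001, 0.623, 0.782, 0.001]
ft_force: [-0.2, 0.1, -3.2]
width: 0.0208
```

```bash
python3 - <<'E'
from look import *
tabs
look("w15");tabs("w15");plan(tcp(2,118,.022),tcp(1,115,.02))
E
```

```text
1 tab offsets -60..60/3: 34444444344344434444444434444444444444444
2 tab offsets -60..60/3: 00000000000000000444420000000000000000000
3 tab offsets -60..60/3: 00232003443433444434444444444444444444444
4 tab offsets -60..60/3: 44444444444444444444444444444444444444444
1 tab [0 0 0 0 0 0 0 0 0 0 0 0 0 0 0 0 0 0 0 0 0 0 0 0] z  mean 
1 rib [ 0  0  0  3 12  9  0  0  0  0  0  0  0  0  0  0  0  0  0  0  0  0  0  0] z 0.0579 mean -36.9
2 tab [ 0  0  0  0  0  2  0  0  0  3 14 14  4  3  0  0  0  0  2  4  0  0  0  0] z 0.0565 mean -0.0
2 rib [ 0  0  0 26 20  1  0  0  0  0  0  0  0  0  0  0  0  0 23 14  7  0  0  0] z 0.0577 mean -3.2
3 tab [0 0 0 2 4 3 0 0 0 0 0 0 0 0 0 0 0 0 0 0 0 0 0 0] z 0.056 mean -37.4
3 rib [0 0 0 0 0 0 0 0 0 0 0 0 0 0 0 0 0 0 0 0 0 0 0 0] z  mean 
4 tab [0 0 0 0 0 0 0 0 0 0 0 0 0 0 0 0 0 0 0 0 0 0 0 0] z  mean 
4 rib [0 0 0 0 0 0 0 0 0 0 0 0 0 0 0 0 0 0 0 0 0 0 0 0] z  mean 
t 29.07 tcp [ 0.5842 -0.0159  0.1398] psi 102.99 tilt [0.001  0.0005] F [-0.6  0.2 -3. ] M [-0.02  0.03  0.02] w 0.0204 j [-0.73  0.37  0.85  1.69 -0.29  1.22  0.41]
[-0.91 -6.71  1.37] roll -15.0
[-0.    0.    0.95] roll -12.0
```

Emit:
drive_tool:
  targets:
    - [-0.4, -3, 0, -8, 0]
    - [-0.9, -6.7, 0.5, -15, 0]
    - [-0.9, -6.7, 1.3, -15, 0]
    - [-0.9, -6.7, 1.3, -15, 0]
    - [-0.9, -6.7, 1.3, -15, 0]

```text
time: 29.7
tool_pos: [0.5212, -0.0397, 0.1264]
eef_rot: [0.0, 0.515, 0.857, -0.0]
ft_force: [0.1, 0.0, -3.0]
width: 0.0208
```

```bash
python3 - <<'E'
from look import *
tabs
look("w16");tabs("w16");plan(tcp(2,118,.02),tcp(2,118,0))
E
```

```text
1 tab offsets -60..60/3: 11101104444301100000000000000000000000000
2 tab offsets -60..60/3: 44444444444444234333031010100000000000000
3 tab offsets -60..60/3: 44444444444444444444444444444444444444444
4 tab offsets -60..60/3: 44444444444444444444444444444323330011111
1 tab [ 0  1  1  0  7 14 15  0  0  0  0  0  0  0  0  0  0  0  0  0  0  0  0  0] z 0.0629 mean -32.3
1 rib [ 0  0  2  2 16 15  0  0  0  0  0  0  0  0  0  0  0  4 14 31  4  0  0  0] z 0.0579 mean 7.3
2 tab [0 0 0 0 0 0 0 0 0 0 0 0 0 0 0 0 0 0 1 1 2 0 0 0] z 0.0528 mean 38.5
2 rib [ 0  0  0  0  0  0  0  0  0  0  0  0  0  0  0  0  0  0 20 23  7  1  0  0] z 0.0576 mean 36.6
3 tab [0 0 0 0 0 0 0 0 0 0 0 0 0 0 0 0 0 0 0 0 0 0 0 0] z  mean 
3 rib [0 0 0 0 0 0 0 0 0 0 0 0 0 0 0 0 0 0 0 0 0 0 0 0] z  mean 
4 tab [0 0 0 0 0 0 0 0 0 0 0 0 0 0 0 0 0 0 0 2 0 2 0 0] z 0.0524 mean 42.7
4 rib [0 0 0 0 0 0 0 0 0 0 0 0 0 0 0 0 0 0 0 0 0 0 0 0] z  mean 
t 29.75 tcp [ 0.5212 -0.0398  0.1264] psi 117.99 tilt [ 0.0002 -0.0006] F [ 0.1 -0.  -3.7] M [ 0.01 -0.   -0.02] w 0.0207 j [-0.76  0.2   0.84  1.86 -0.17  1.15  0.63]
[ 0.01 -0.04  0.24] roll -0.0
[ 0.01 -0.04  2.24] roll -0.0
```

```bash
python3 - <<'E'
from look import *
plan(tcp(1,118,.02),tcp(1,118,-.0005),tcp(1,105,-.0005),tcp(1,95,-.0005))
E
```

```text
t 29.75 tcp [ 0.5212 -0.0398  0.1264] psi 117.99 tilt [ 0.0002 -0.0006] F [ 0.1 -0.  -3.7] M [ 0.01 -0.   -0.02] w 0.0207 j [-0.76  0.2   0.84  1.86 -0.17  1.15  0.63]
[-0.86  6.7  -0.39] roll -0.0
[-0.85  6.7   1.66] roll -0.0
[-0.84  6.65  1.66] roll 13.0
[-0.82  6.62  1.66] roll 23.0
```

```bash
sed -i 's/^C=np.array(\[[^]]*\]);/C=np.array([.5632,-.0575]);/; s/OFF=\[.002,.0004\]/OFF=[.0032,.0010]/' h.py; python3 - <<'E'
from look import *
plan(tcp(1,118,.02),tcp(1,118,-.0005),tcp(1,105,-.0005),tcp(1,95,-.0005))
E
```

```text
t 29.75 tcp [ 0.5212 -0.0398  0.1264] psi 117.99 tilt [ 0.0002 -0.0006] F [ 0.1 -0.  -3.7] M [ 0.01 -0.   -0.02] w 0.0207 j [-0.76  0.2   0.84  1.86 -0.17  1.15  0.63]
[-0.92  6.57 -0.39] roll -0.0
[-0.92  6.57  1.66] roll -0.0
[-0.89  6.51  1.66] roll 13.0
[-0.85  6.46  1.66] roll 23.0
```

Emit:
drive_tool:
  targets:
    - [-0.45, 3.3, -0.4, 0, 0]
    - [-0.9, 6.57, -0.4, 0, 0]
    - [-0.9, 6.57, 0, 0, 0]
    - [-0.9, 6.57, 0.3, 0, 0]
    - [-0.9, 6.57, 0.8, 0, 0]
    - [-0.9, 6.57, 1.2, 0, 0]
    - [-0.9, 6.57, 1.6, 0, 0]
    - [-0.9, 6.57, 1.65, 0, 0]

```text
time: 30.75
tool_pos: [0.583, -0.0172, 0.1101]
eef_rot: [0.0, 0.515, 0.857, 0.0]
ft_force: [-0.9, -1.1, 3.1]
width: 0.0204
```

Emit:
drive_tool:
  targets:
    - [0, -0.02, 0, 5, 0]
    - [0.02, -0.04, 0, 10, 0]
    - [0.03, -0.06, 0, 15, 0]
    - [0.05, -0.1, 0, 20, 0]
    - [0.06, -0.11, 0, 23, 0]
    - [0.06, -0.11, 0, 23, 0]

```text
time: 31.5
tool_pos: [0.5822, -0.0175, 0.1102]
eef_rot: [0.001, 0.676, 0.737, 0.0]
ft_force: [2.7, -1.5, -0.2]
width: 0.0205
```

```bash
python3 - <<'E'
from look import *
plan(tcp(1,95,-.0005),tcp(1,97,.025),tcp(2,117,.022))
E
```

```text
t 31.5 tcp [ 0.5822 -0.0175  0.1102] psi 95.0 tilt [ 0.0014 -0.0004] F [ 2.7 -1.5 -0.2] M [-0.43 -0.64  0.08] w 0.0205 j [-0.76  0.41  0.89  1.73 -0.34  1.16  0.31]
[0.04 0.01 0.04] roll -0.0
[ 0.04  0.02 -2.51] roll -2.0
[-1.81 -6.4  -1.59] roll -22.0
```

Emit:
drive_tool:
  targets:
    - [0.02, 0, 0, -3, 0]
    - [0.02, 0, -0.8, -3, 0]
    - [0.02, 0, -1.8, -3, 0]
    - [0.02, 0, -2.5, -3, 0]
    - [-0.9, -3.2, -2.3, -12, 0]
    - [-1.8, -6.4, -1.8, -22, 0]
    - [-1.8, -6.4, -1.6, -22, 0]
    - [-1.8, -6.4, -1.6, -22, 0]
    - [-1.8, -6.4, -1.6, -22, 0]

```text
time: 32.62
tool_pos: [0.5201, -0.0403, 0.126]
eef_rot: [0.0, 0.523, 0.853, -0.0]
ft_force: [0.2, -0.5, -3.3]
width: 0.0203
```

```bash
python3 - <<'E'
from look import *
tabs
look("w17");tabs("w17");plan(tcp(2,117,.02),tcp(2,117,0),tcp(2,90,0),tcp(2,65,0))
E
```

```text
1 tab offsets -60..60/3: 11111104444101000000000000000000000000000
2 tab offsets -60..60/3: 44444444444444444442212201100000000000000
3 tab offsets -60..60/3: 44444444444444444444444444444444444444444
4 tab offsets -60..60/3: 44444444444444444444444444343333220111111
1 tab [ 1  0  1  0 12 15 11  0  0  0  0  0  0  0  0  0  0  0  0  0  0  0  0  0] z 0.0628 mean -33.6
1 rib [ 0  0  0  2 15 18  0  0  0  0  0  0  0  0  0  0  0  5 10 36  2  0  0  0] z 0.0576 mean 7.7
2 tab [0 0 0 0 0 0 0 0 0 0 0 0 0 0 0 0 0 0 1 2 2 0 0 0] z 0.052 mean 38.4
2 rib [ 0  0  0  0  0  0  0  0  0  0  0  0  0  0  0  0  0  0 21 21  7  0  0  0] z 0.0576 mean 36.4
3 tab [0 0 0 0 0 0 0 0 0 0 0 0 0 0 0 0 0 0 0 0 0 0 0 0] z  mean 
3 rib [0 0 0 0 0 0 0 0 0 0 0 0 0 0 0 0 0 0 0 0 0 0 0 0] z  mean 
4 tab [0 0 0 0 0 0 0 0 0 0 0 0 0 0 0 0 0 0 1 0 0 2 0 0] z 0.0526 mean 43.0
4 rib [0 0 0 0 0 0 0 0 0 0 0 0 0 0 0 0 0 0 0 0 0 0 0 0] z  mean 
t 32.67 tcp [ 0.52   -0.0404  0.126 ] psi 116.98 tilt [ 0.0003 -0.0005] F [ 0.2 -0.1 -3.6] M [ 0.01 -0.07 -0.03] w 0.0208 j [-0.79  0.21  0.88  1.87 -0.17  1.15  0.62]
[-0.06 -0.03  0.2 ] roll -0.0
[-0.06 -0.03  2.2 ] roll -0.0
[ 0.02 -0.16  2.2 ] roll 27.0
[ 0.15 -0.24  2.2 ] roll 52.0
```

Emit:
drive_tool:
  targets:
    - [-0.06, -0.03, 0.6, 0, 0]
    - [-0.06, -0.03, 1, 0, 0]
    - [-0.06, -0.03, 1.4, 0, 0]
    - [-0.06, -0.03, 1.8, 0, 0]
    - [-0.06, -0.03, 2.15, 0, 0]
    - [-0.06, -0.03, 2.15, 0, 0]

```text
time: 33.42
tool_pos: [0.5195, -0.0413, 0.1042]
eef_rot: [0.0, 0.523, 0.853, 0.0]
ft_force: [1.5, 1.0, -4.2]
width: 0.0209
```

Emit:
drive_tool:
  targets:
    - [0, -0.02, 0, 6, 0]
    - [0.03, -0.05, 0, 13, 0]
    - [0.05, -0.09, 0, 20, 0]
    - [0.08, -0.13, 0, 27, 0]
    - [0.11, -0.16, 0, 34, 0]
    - [0.15, -0.19, 0, 41, 0]
    - [0.19, -0.21, 0, 47, 0]
    - [0.21, -0.21, 0, 52, 0]
    - [0.21, -0.21, 0, 52, 0]

```text
time: 34.55
tool_pos: [0.5171, -0.0411, 0.1046]
eef_rot: [0.001, 0.843, 0.537, 0.0]
ft_force: [1.5, -2.0, -2.6]
width: 0.0203
```

```bash
python3 - <<'E'
from look import *
plan(tcp(2,65,0),tcp(2,68,.03),tcp(4,126,.022))
E
```

```text
t 34.55 tcp [ 0.5171 -0.0411  0.1046] psi 64.99 tilt [ 0.0012 -0.001 ] F [ 1.5 -2.  -2.6] M [-1.02 -0.76 -0.05] w 0.0203 j [-0.91  0.27  1.04  1.9  -0.26  1.11 -0.21]
[ 0.09 -0.03  0.06] roll -0.0
[ 0.08 -0.01 -2.94] roll -3.0
[ 0.27  9.91 -2.56] roll -61.0
```

Emit:
drive_tool:
  targets:
    - [0.04, 0, 0, -2, 0]
    - [0.04, 0, -0.8, -2, 0]
    - [0.04, 0, -1.8, -2, 0]
    - [0.04, 0, -2.9, -4, 0]
    - [0.15, 5, -2.9, -14, 0]
    - [0.27, 9.9, -2.9, -24, 0]
    - [0.27, 9.9, -2.6, -34, 0]
    - [0.27, 9.9, -2.6, -44, 0]
    - [0.27, 9.9, -2.6, -54, 0]
    - [0.27, 9.9, -2.6, -61, 0]
    - [0.27, 9.9, -2.6, -61, 0]

```text
time: 35.92
tool_pos: [0.6075, -0.0795, 0.1308]
eef_rot: [-0.0, 0.454, 0.891, 0.0]
ft_force: [0.4, -0.1, -2.7]
width: 0.0209
```

```bash
python3 - <<'E'
from look import *
tabs
look("w18");tabs("w18");plan(tcp(4,126,.02),tcp(4,126,0),tcp(4,100,0),tcp(4,66,0))
E
```

```text
1 tab offsets -60..60/3: 00001004444100010000000000000000000000000
2 tab offsets -60..60/3: 00000144440000000000000000000000000000000
3 tab offsets -60..60/3: 00001234444300000000000000000000022200000
4 tab offsets -60..60/3: 44444444443443434434444444444444444444444
1 tab [ 1  1  1  1 22 14  8  0  0  1  0  0  0  0  0  0  0  0  0  0  0  0  0  0] z 0.0631 mean -35.3
1 rib [ 0  0  0  5 25  8  0  0  0  0  0  0  0  0  0  0  0  0 23 28  0  0  0  0] z 0.0581 mean 4.4
2 tab [ 0  0  0 19 22 10  0  0  0  0  0  0  0  0  0  0  0  0  5  5  0  0  0  0] z 0.0565 mean -26.3
2 rib [ 0  0  0 30 29  1  0  0  0  0  0  0  0  0  0  0  0  0 15 31  5  0  0  0] z 0.0579 mean -4.6
3 tab [ 0  0  0  6 20 15  1  3  0  1  0  0  1  0  0  1  1  1  1  3  1  2  2  2] z 0.0634 mean -16.8
3 rib [ 0  0  0 14 23  7  0  3  0  0  0  0  0  0  0  0  0  0  0 23 16  0  0  0] z 0.0577 mean -2.4
4 tab [0 0 0 0 0 0 0 0 0 0 0 0 0 0 0 0 0 0 0 0 0 0 0 0] z  mean 
4 rib [ 0  0  0  0  0  0  0  0  0  0  0  0  0  0  0  0  0  0  2 19 17  0  0  0] z 0.0579 mean 39.2
t 35.98 tcp [ 0.6075 -0.0795  0.1307] psi 125.91 tilt [0.0002 0.0005] F [-0.9 -0.2 -3.4] M [-0.02 -0.01 -0.01] w 0.0208 j [-0.54  0.43  0.77  1.62 -0.31  1.22  0.92]
[-0.11 -0.01  0.24] roll -0.1
[-0.11 -0.02  2.24] roll -0.1
[-0.03 -0.15  2.24] roll 25.9
[ 0.14 -0.24  2.24] roll 59.9
```

Emit:
drive_tool:
  targets:
    - [-0.11, -0.02, 0.6, 0, 0]
    - [-0.11, -0.02, 1, 0, 0]
    - [-0.11, -0.02, 1.4, 0, 0]
    - [-0.11, -0.02, 1.8, 0, 0]
    - [-0.11, -0.02, 2.2, 0, 0]
    - [-0.11, -0.02, 2.2, 0, 0]

```text
time: 36.72
tool_pos: [0.608, -0.0809, 0.1083]
eef_rot: [0.0, 0.454, 0.891, 0.0]
ft_force: [-0.3, -0.3, -3.0]
width: 0.0207
```

Emit:
drive_tool:
  targets:
    - [0.01, -0.03, 0, 7, 0]
    - [0.03, -0.06, 0, 14, 0]
    - [0.05, -0.1, 0, 21, 0]
    - [0.08, -0.13, 0, 28, 0]
    - [0.11, -0.16, 0, 35, 0]
    - [0.15, -0.18, 0, 42, 0]
    - [0.18, -0.2, 0, 49, 0]
    - [0.22, -0.21, 0, 55, 0]
    - [0.25, -0.22, 0, 60, 0]
    - [0.25, -0.22, 0, 60, 0]

```text
time: 37.98
tool_pos: [0.6048, -0.0807, 0.1084]
eef_rot: [0.001, 0.839, 0.545, -0.0]
ft_force: [0.6, -2.8, -3.8]
width: 0.0206
```

```bash
python3 - <<'E'
from look import *
plan(tcp(4,66,0),tcp(4,69,.035))
E
```

```text
t 37.98 tcp [ 0.6048 -0.0807  0.1084] psi 66.0 tilt [ 0.0004 -0.0012] F [ 0.6 -2.8 -3.8] M [-0.81 -0.3   0.  ] w 0.0206 j [-0.68  0.53  0.98  1.66 -0.46  1.21 -0.01]
[ 0.08 -0.05  0.01] roll -0.0
[ 0.07 -0.03 -3.49] roll -3.0
```

```bash
python3 - <<'E'
from look import *
plan((.60,-.09,.15,70),(.54,-.2,.15,120),(.4977,-.3097,.15,180))
E
```

```text
t 37.98 tcp [ 0.6048 -0.0807  0.1084] psi 66.0 tilt [ 0.0004 -0.0012] F [ 0.6 -2.8 -3.8] M [-0.81 -0.3   0.  ] w 0.0206 j [-0.68  0.53  0.98  1.66 -0.46  1.21 -0.01]
[-1.05 -0.06 -4.16] roll -4.0
[-13.54  -1.07  -4.15] roll -54.0
[-25.28  -0.47  -4.14] roll -114.0
```

Emit:
drive_tool:
  targets:
    - [0.04, 0, 0, -2, 0]
    - [0.04, 0, -0.8, -2, 0]
    - [0.04, 0, -2, -2, 0]
    - [0.04, 0, -4.2, -4, 0]
    - [-4, -0.3, -4.2, -14, 0]
    - [-8, -0.6, -4.2, -24, 0]
    - [-12, -0.9, -4.2, -34, 0]
    - [-16, -0.9, -4.2, -44, 0]
    - [-20, -0.7, -4.2, -54, 0]
    - [-25.3, -0.5, -4.2, -64, 0]
    - [-25.3, -0.5, -4.2, -74, 0]
    - [-25.3, -0.5, -4.2, -84, 0]

```text
time: 39.48
tool_pos: [0.4969, -0.3102, 0.1519]
eef_rot: [0.001, 0.256, 0.967, 0.0]
ft_force: [-0.3, 0.9, -2.8]
width: 0.0209
```

```bash
python3 - <<'E'
from look import *
m=robot.camera_model("top");p,d=robot.snapshot("top");np.savez("pics/top19.npz",p=p,d=d,**m)
look("w19");tabs("w19");plan((.4977,-.3097,.13,180),(.4977,-.3097,.065,180))
cv2.imwrite("pics/v19.png",np.hstack([cv2.resize(load("w19")[0],(440,330)),cv2.resize(p[160:243,230:320],(360,330),interpolation=cv2.INTER_CUBIC)])[...,::-1])
E
```

```text
1 tab offsets -60..60/3: 00000000000000000000000000000000000000000
2 tab offsets -60..60/3: 00000000000000000000000000000000000000000
3 tab offsets -60..60/3: 00000014444200000010000000000000000000000
4 tab offsets -60..60/3: 00000000000000000000000000000000000000000
1 tab [0 0 0 0 0 0 0 0 0 0 0 0 0 0 0 0 0 0 0 0 0 0 0 0] z  mean 
1 rib [0 0 0 0 0 0 0 0 0 0 0 0 0 0 0 0 0 0 0 0 0 0 0 0] z  mean 
2 tab [0 0 0 0 0 0 0 0 0 0 0 0 0 0 0 0 0 0 0 0 0 0 0 0] z  mean 
2 rib [0 0 0 0 0 0 0 0 0 0 0 0 0 0 0 0 0 0 0 0 0 0 0 0] z  mean 
3 tab [ 0  0  2  3 25 24  7  0  0  0  0  0  0  0  0  0  0  0  0  0  0  0  3  0] z 0.0641 mean -30.7
3 rib [ 0  0  0  2 25 24  0  0  0  0  0  0  0  0  0  0  0  0 12 30 10  7  2  0] z 0.0578 mean 4.9
4 tab [0 0 0 0 0 0 0 0 0 0 0 0 0 0 0 0 0 0 0 0 0 0 0 0] z  mean 
4 rib [0 0 0 0 0 0 0 0 0 0 0 0 0 0 0 0 0 0 0 0 0 0 0 0] z  mean 
t 39.58 tcp [ 0.4974 -0.3096  0.1518] psi 150.17 tilt [0.0016 0.    ] F [-0.2 -0.4 -2.9] M [ 0.05 -0.06  0.02] w 0.0206 j [-0.16  0.34  0.79  1.67 -0.25  1.23  1.73]
[-0.03  0.    2.18] roll -29.8
[-0.02 -0.    8.68] roll -29.8
```

View pics/v19.png

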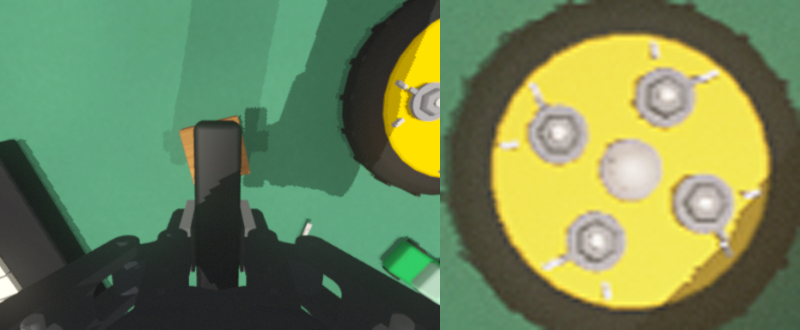

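All four tabs line up with their stop ribs; nut 4 is at (665,95), its rib at (710,75). Next the wrench goes back onto the peg.

Emit:
drive_tool:
  targets:
    - [0, 0, 1, -10, 0]
    - [0, 0, 2, -20, 0]
    - [0, 0, 3.5, -29.8, 0]
    - [0, 0, 5, -29.8, 0]
    - [0, 0, 6, -29.8, 0]
    - [0, 0, 7, -29.8, 0]
    - [0, 0, 7.7, -29.8, 0]
    - [0, 0, 8.2, -29.8, 0]
    - [0, 0, 8.5, -29.8, 0]
    - [0, 0, 8.5, -29.8, 0]

```text
time: 40.83
tool_pos: [0.4975, -0.3093, 0.0662]
eef_rot: [0.0, 0.002, 1.0, 0.0]
ft_force: [-2.9, 0.9, 4.2]
width: 0.0203
```

```bash
python3 - <<'E'
from look import *
plan((.4977,-.3097,.065,180))
E
```

```text
t 40.83 tcp [ 0.4975 -0.3093  0.0662] psi 179.76 tilt [0.0009 0.0003] F [-2.9  0.9  4.2] M [0.59 0.68 0.01] w 0.0203 j [-0.05  0.41  0.66  1.75 -0.28  1.07  2.27]
[-0.02 -0.04  0.12] roll -0.2
```

Emit:
drive_tool:
  targets:
    - [0.03, 0, 0.02, 0, 0.3]
    - [0.03, 0, 0.02, 0, 0.5]
    - [0.03, 0, 0.02, 0, 0.6]
    - [0.03, 0, 0.02, 0, 0.6]
    - [0.03, 0, -1, 0, 0.6]
    - [0.03, 0, -4, 0, 0.6]
    - [0.03, 0, -9, 0, 0.6]
    - [0.03, 0, -14, 0, 0.6]
    - [0.03, 0, -14, 0, 0.6]

```text
time: 41.95
tool_pos: [0.4985, -0.3106, 0.21]
eef_rot: [0.003, 0.002, 1.0, -0.001]
ft_force: [0.2, -0.7, -1.2]
width: 0.0515
```

```bash
python3 - <<'E'
from look import *
for n in("side","wrist"):
    m=robot.camera_model(n);p,d=robot.snapshot(n);np.savez(f"pics/{n}20.npz",p=p,d=d,**m)
X=cloud(d,m["mtx"],m["extrinsics"])
r=(abs(X[...,0]-.494)<.07)&(abs(X[...,1]+.307)<.04)
for lo,hi in((.112,.135),(.012,.028)):
    P=X[r&(X[...,2]>lo)&(X[...,2]<hi)];print(len(P),cv2.minAreaRect((P[:,:2]*1000).astype(np.float32)),np.percentile(P[:,2],[10,50,90]).round(4))
plan();tabs("wrist20")
q=load("side20")[0]
cv2.imwrite("pics/v20.png",np.hstack([cv2.resize(q[90:260,215:350],(400,500)),cv2.resize(p,(400,300))[:, :].repeat(1,0) if 0 else cv2.copyMakeBorder(cv2.resize(p,(400,300)),0,200,0,0,0)])[...,::-1])
E
```

```text
2851 ((493.85784912109375, -309.4726257324219), (22.016246795654297, 99.01049041748047), 89.70488739013672) [0.1218 0.123  0.124 ]
1803 ((492.6452941894531, -309.96551513671875), (70.09968566894531, 70.07295989990234), 74.85094451904297) [0.019  0.0201 0.0211]
t 42.05 tcp [ 0.497  -0.3092  0.2059] psi 179.78 tilt [ 0.0012 -0.    ] F [-0.8  0.4 -1. ] M [-0.01 -0.   -0.01] w 0.0512 j [-0.1   0.28  0.71  1.6  -0.19  1.33  2.2 ]
1 tab [1 0 0 0 0 0 0 0 0 0 0 0 0 0 0 0 0 0 0 0 0 0 0 0] z 0.0527 mean -57.0
1 rib [0 0 0 0 0 0 0 0 0 0 0 0 0 0 0 0 0 0 0 0 0 0 0 0] z  mean 
2 tab [0 0 0 0 0 0 0 0 0 0 0 0 0 0 0 0 1 1 0 0 0 0 0 0] z 0.0529 mean 24.2
2 rib [ 0  0  0  0  0  0  0  0  0  0  0  0  0  0  0  1  5  0  5 26  9  0  0  0] z 0.0575 mean 36.4
3 tab [0 0 2 1 9 9 7 0 0 0 0 0 0 0 0 0 0 0 0 0 1 1 0 0] z 0.0645 mean -29.3
3 rib [ 0  0  2  2 14 12  0  0  0  0  0  0  0  0  0  0  0  0 12 14  3  2  0  0] z 0.058 mean 0.7
4 tab [ 0  0  0  3 10  9  1  0  0  0  2  0  0  0  0  0  0  0  1  0  0  0  0  0] z 0.0605 mean -31.1
4 rib [ 0  0  0  7 18  3  0  5  0  0  0  0  0  0  0  0  0  0  9 14  2  0  1  0] z 0.0579 mean -4.0
```

View pics/v20.png

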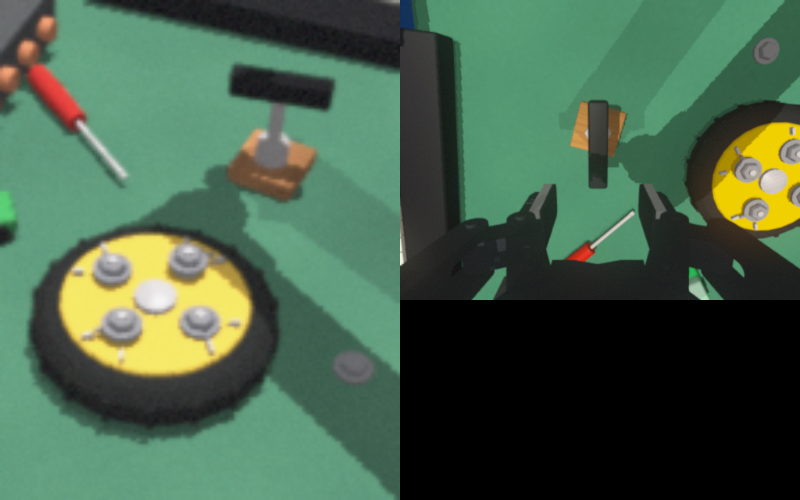

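The wrench stands upright on its peg (bar top at 0.123 m, level), nut 4's tab is at about -36°, and the arm is clear.

```bash
python3 -c "
from cell import robot
s=robot.observe();print(s['time'],s['dq']);print(robot.hand_in())"
```

```text
42.05 [ 0.00227599  0.02370154 -0.00869038  0.03130349 -0.00216526 -0.00494886
  0.00208088]
the job is handed in; nothing more can be done
None
```

The wheel's four lug nuts are tightened in two passes, the wrench is back upright on its peg and released, and the job was handed in at 42 s of the 72 s. I went in the order 3, 1, 2, 4 in both passes. At the readings I took between moves, seating push stayed at or below about 14 N.

**Last checks**
- **Wrench:** it stands level, with the bar top at 0.123 m as at the start. The arm is clear, about 14 cm above.
- **Pass 1 (halfway is 0.65 rad):** by the wrist camera, nut 1 reached about 0.68, nut 2 about 0.71, nut 3 about 0.55 and nut 4 about 0.56. So nuts 3 and 4 were a little short of halfway.
- **Pass 2 (stop rib about 37°):** the tabs measured about 35° (nut 1), 38° (nut 2), 37° (nut 3) and 36° (nut 4). Nut 1's reading was up to 2° short, within the measuring error. The moment reading showed no clear rise at the stops, so this rests on the camera views.

**What went wrong on the way**
- **First grasp:** it missed because the real fingertips sit about 31 mm above the reported tool point. The fingers closed on top of the bar with about 14 N and tipped the wrench slightly; it settled back upright.
- **Second pass:** nut 3 at first stood about 8° short of its stop and nut 1 about 4° short. I turned each one on before going to the next nut.

I saw no sign that any bystander object moved, but I did not measure them.

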